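Line up mounted specimens by height for the hardness tester

TASK

Line up the four resin-mounted specimens by height on the marks of the aluminium feed rail, ready for the hardness tester: the tallest on the mark next to the red block, then stepping down one mark at a time to the shortest at the grey block. Stand each one upright with its polished face up and centred on its mark, and let go of it. Do not move the amber bottle.

Things in the scene. Friction and masses are not known exactly. Their poses are not given: they have to be found in the camera images.
- specimen_green_mid (a point): loose mounted specimen: an upright green resin cylinder 36 mm in diameter and 54 mm tall, with a small polished steel inlay in its top face; the point is its centre, half-way up (27 mm above its underside); its z axis points up out of the polished face. It starts standing upright on a thin blue mat (200 x 200 mm, 4 mm thick) with the other three, centres at least 75 mm apart
- specimen_black_mid (a point): loose mounted specimen: an upright black resin cylinder 36 mm in diameter and 44 mm tall, with a small polished steel inlay in its top face; the point is its centre, half-way up (22 mm above its underside); its z axis points up out of the polished face. It starts standing upright on a thin blue mat (200 x 200 mm, 4 mm thick) with the other three, centres at least 75 mm apart
- specimen_orange_mid (a point): loose mounted specimen: an upright orange resin cylinder 36 mm in diameter and 34 mm tall, with a small polished steel inlay in its top face; the point is its centre, half-way up (17 mm above its underside); its z axis points up out of the polished face. It starts standing upright on a thin blue mat (200 x 200 mm, 4 mm thick) with the other three, centres at least 75 mm apart
- specimen_white_mid (a point): loose mounted specimen: an upright white resin cylinder 36 mm in diameter and 24 mm tall, with a small polished steel inlay in its top face; the point is its centre, half-way up (12 mm above its underside); its z axis points up out of the polished face. It starts standing upright on a thin blue mat (200 x 200 mm, 4 mm thick) with the other three, centres at least 75 mm apart
- mark_a_top (a point): one of four like marks in a straight row on the fixed aluminium feed rail (370 x 75 mm, its top 8 mm above the bench): a fixed white disc 52 mm in diameter and 2 mm thick with a black ring and cross; end mark, next to mark b; marks are 75 mm apart centre to centre; the point is the centre of its top face, 10 mm above the bench, where a specimen's underside rests; its y axis points along the row from a to d
- mark_b_top (a point): one of four like marks in a straight row on the fixed aluminium feed rail (370 x 75 mm, its top 8 mm above the bench): a fixed white disc 52 mm in diameter and 2 mm thick with a black ring and cross; between marks a and c; marks are 75 mm apart centre to centre; the point is the centre of its top face, 10 mm above the bench, where a specimen's underside rests; its y axis points along the row from a to d
- mark_c_top (a point): one of four like marks in a straight row on the fixed aluminium feed rail (370 x 75 mm, its top 8 mm above the bench): a fixed white disc 52 mm in diameter and 2 mm thick with a black ring and cross; between marks b and d; marks are 75 mm apart centre to centre; the point is the centre of its top face, 10 mm above the bench, where a specimen's underside rests; its y axis points along the row from a to d
- mark_d_top (a point): one of four like marks in a straight row on the fixed aluminium feed rail (370 x 75 mm, its top 8 mm above the bench): a fixed white disc 52 mm in diameter and 2 mm thick with a black ring and cross; end mark, next to mark c; marks are 75 mm apart centre to centre; the point is the centre of its top face, 10 mm above the bench, where a specimen's underside rests; its y axis points along the row from a to d
- red_block_top (a point): red block 50 x 20 x 25 mm fixed across one end of the feed rail, its centre 52.5 mm beyond the centre of the end mark (a or d, differs from start to start); a like grey block is fixed at the other end; the point is the centre of its top face, 33 mm above the bench
- oil_bottle: bystander: loose amber glass bottle with a white cap, 40 mm in diameter, 75 mm tall, standing on the bench beyond the work; origin at the centre of its underside

How it is judged:
By the outcome, as a careful person would: the job done as asked, in the order asked, and still so for the second after the job is handed in, with the robot touching nothing.
It also fails if it takes over 96 s, if anything falls off the work surface, if the arm or the gripper's body presses on something with over 40 N, if the wrist force passes 120 N, or if a joint passes its speed limit or range.

ROBOT

A 6-joint arm with a two-finger parallel gripper is mounted at the origin on the work surface. World frame = base frame: x ahead of the robot, y to its left, z up, the work surface at z = 0. Lengths are in m, angles in rad, forces in N, time in s.
With the tool pointing down it reaches from about 0.325 to 0.775 m from the base axis. Payload 5.5 kg.
Tool frame: the origin (TCP) lies at the very end of the fingers, on their centre line; the grasp point (between the pads) lies 19 mm behind it; x points along the fingers, z is the direction in which the jaws open and shut, and the axes are right-handed (so a half turn about x gives the same grasp; the last joint's range is limited). The gripper opens to 85 mm and grips with 20 to 120 N. Pads are 22 mm wide; open, the fingers measure 114 mm over their backs; the gripper's body (76 mm by 85 mm) begins 54 mm behind the grasp point. The pads swing forward as they close: fully open they stand 13 mm farther back than shut.
Start: joints at [1.268, 0.091, 1.231, -0, 1.82, -0.057], TCP at [0.146, 0.582, 0.231] pointing down, gripper open.
Joint ranges: [-2.87, 2.87], [-0.86, 2.18], [0.17, 2.46], [-1.51, 4.65], [0.06, 2.69], [-2.65, 2.65]. Speed limits (rad/s): [2.57, 2.57, 3.01, 3.14, 3.14, 3.14].

INTERFACE

Orientations are given as a unit quaternion [w, x, y, z].
In Python, from rig import readout, camera, bot gives the robot as it stands. The module is installed in compiled form; this text tells all that it offers.
- The arm moves only by the tool servo_tool, never from a script. Its argument "commands" is a list of rows, each an object with "slide": the shift along the tool's x, y, z in m, a list of three; "dr": the turn, a rotation vector about the tool's x, y, z in degrees, a list of three; "gripper": the closure in counts, from 0 (fully open) to 255 (shut). In form: [{"slide": [tx, ty, tz], "dr": [ax, ay, az], "gripper": gripper}, ...]. A call has 1 to 5 rows; each row is the pose to reach, as a shift and turn from the pose commanded when the call began, along the tool's axes at that moment; what a row does not reach only later rows make up. A row lasts 1/10 s, in which the tool goes at most 50 mm and 8.59 degrees, less where a joint would pass 70% of its speed; a pose out of reach is approached as far as the arm can. A call with a gripper value outside its range is refused whole. The fingers move at their own pace and stop on an object; the grip force is fixed at half the most. Time passes only in rows, so rows that repeat a pose let the fingers close. It gives the time, the measured TCP pose, the force and the opening at its end, in the units of the state.
- readout.read_state(): the state, without advancing time (a new reading comes with each control period).
- camera(name): name is "scene" or "top" or "wrist"; returns a dict with "color" (480x640x3 uint8, red, green, blue), "K" (3x3 intrinsics, pixels), "T" (4x4, takes a point from camera to world coordinates); the wrist camera has in their place "tool_from_camera" (4x4, takes a point from camera to tool coordinates, whose origin is the TCP and whose axes are the tool frame's). Camera axes: x right, y up, looking along -z (the intrinsics and any distortion apply to the point x, -y, -z); pixel columns grow to the right and rows downward; lengths in m; the calibration is good to about 2 mm. A picture is of the moment at which its call begins: read the wrist's pose just before it. There is no depth.
- bot.finish_job(): hands the job in, once; it reports no verdict.
The state is a dict: "time": time; "joint_positions": joint angles; "joint_velocities": joint speeds; "joint_torque": joint torques, N m; "position": TCP position; "tool_rot": TCP orientation; "wrist_force": force on the tool from outside, world axes, zero at the start; "torque": the same for the moment, N m; "opening": opening from 0.0 (shut) to 1.0 (fully open).
Only numpy, scipy, OpenCV 4.12 (cv2) and the standard library are available. Lean on these libraries where they do the work, as an engineer would, in place of code of your own. Each camera call takes 0.05 s, during which the arm holds its last target.

## Working session

There is one attempt and no reset: what is moved stays moved. The work goes in short steps, Python scripts to look and compute and a tool call to move; the robot and the scene stay as the last step left them, time stands still between calls to the robot, and variables do not carry over. Pictures are saved under pics/ and viewed, and the job is handed in when it is done.

Besides the shell and the picture viewer there is one more tool, called after "Request:" as name(argument=value, ...), one argument or row to a line, values as JSON. servo_tool: Moves the arm, as the interface text tells. Its arguments: {"type":"object","properties":{"commands":{"type":"array","items":{"type":"object","properties":{"slide":{"type":"array","items":{"type":"number"}},"dr":{"type":"array","items":{"type":"number"}},"gripper":{"type":"number"}}}}},"required":["commands"]}

```bash
mkdir -p pics; ls
python3 - <<'E'
from rig import readout, camera, bot
import cv2,numpy as np
np.set_printoptions(precision=4,suppress=True)
s=readout.read_state()
for k,v in s.items(): print(k,np.round(v,4))
for n in ["top","scene","wrist"]:
    c=camera(n); cv2.imwrite(f"pics/{n}0.png",c["color"][:,:,::-1])
    print(n,[k for k in c]); print(c["K"]); print(c.get("T",c.get("tool_from_camera")))
    for k in c:
        if k not in("color","K","T","tool_from_camera"): print(k,c[k])
E
```

```text
pics
time 0.0
joint_positions [ 1.2683  0.0919  1.2319 -0.      1.8198 -0.0567]
joint_velocities [-0.001   0.0003  0.0008  0.0003 -0.0008 -0.0004]
joint_torque [ -0.0016 -45.8717 -41.8023  -0.0002   0.0116   0.    ]
position [0.1459 0.5817 0.2301]
tool_rot [ 0.5569 -0.4353  0.5581  0.4345]
wrist_force [ 0.4875 -0.2744  0.6075]
torque [ 0.083  -0.045   0.0066]
opening 1.0006
top ['color', 'K', 'T']
[[475.6666   0.     312.7844]
 [  0.     475.6666 238.5359]
 [  0.       0.       1.    ]]
[[ 0.0123  0.9944 -0.1045  0.5175]
 [-0.9996  0.0149  0.0243  0.012 ]
 [ 0.0257  0.1042  0.9942  1.0348]
 [ 0.      0.      0.      1.    ]]
scene ['color', 'K', 'T']
[[435.2453   0.     316.6272]
 [  0.     435.2453 235.3649]
 [  0.       0.       1.    ]]
[[ 0.8746 -0.336   0.3495  0.9111]
 [ 0.4847  0.6208 -0.6161 -0.4943]
 [-0.01    0.7083  0.7058  0.6286]
 [ 0.      0.      0.      1.    ]]
wrist ['color', 'K', 'tool_from_camera']
[[348.3589   0.     327.0041]
 [  0.     348.3589 238.7502]
 [  0.       0.       1.    ]]
[[ 0.0008  0.2852 -0.9585 -0.1419]
 [ 0.0012  0.9585  0.2852  0.0737]
 [ 1.     -0.0014  0.0004 -0.0004]
 [ 0.      0.      0.      1.    ]]
```

View pics/top0.png

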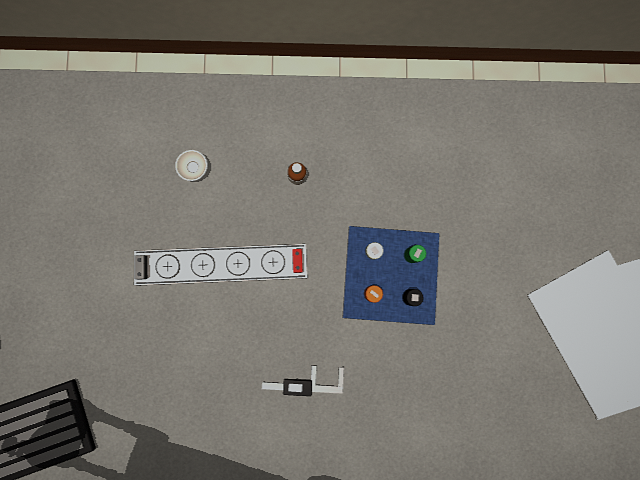

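View pics/scene0.png

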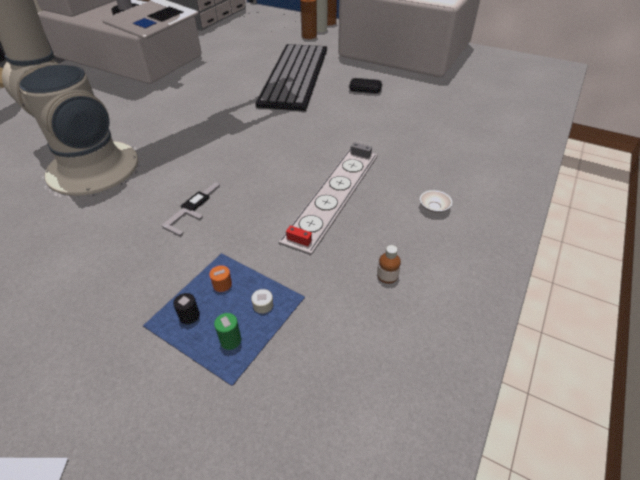

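View pics/wrist0.png

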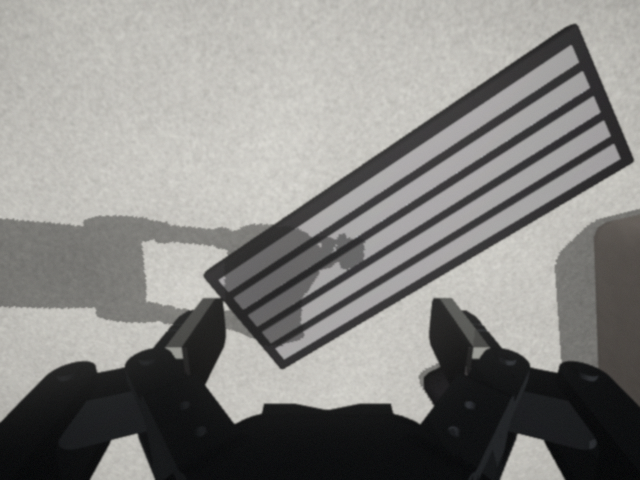

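Run:
```python
import cv2
a=cv2.imread("pics/top0.png")
cv2.imwrite("pics/top0_mat.png",cv2.resize(a[220:330,335:450],None,fx=5,fy=5,interpolation=cv2.INTER_CUBIC))
cv2.imwrite("pics/top0_rail.png",cv2.resize(a[230:300,125:315],None,fx=4,fy=4,interpolation=cv2.INTER_CUBIC))
```

```text
(no output)
```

View pics/top0_mat.png

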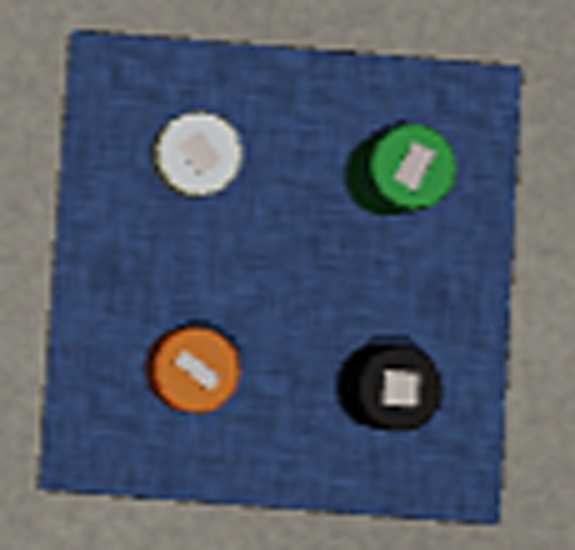

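View pics/top0_rail.png

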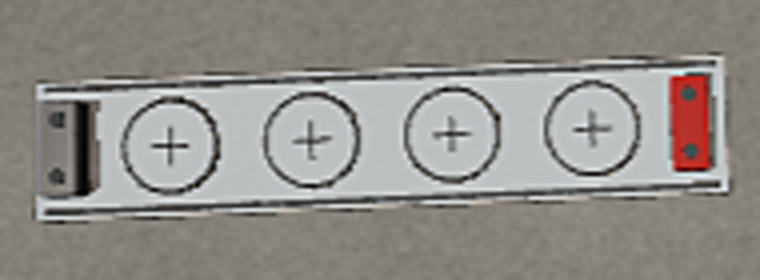

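```bash
cat > h.py <<'E'
import numpy as np,cv2
from scipy.spatial.transform import Rotation as R
def ray(px,K,T,z):
    u,v=px; d=np.array([(u-K[0,2])/K[0,0],-(v-K[1,2])/K[1,1],-1.0])
    d=T[:3,:3]@d; o=T[:3,3]; return o+d*(z-o[2])/d[2]
def proj(p,K,T):
    q=T[:3,:3].T@(np.asarray(p)-T[:3,3]); return np.array([K[0,2]+K[0,0]*q[0]/-q[2],K[1,2]-K[1,1]*q[1]/-q[2]])
def toolT(s):
    w,x,y,z=s["tool_rot"]; M=np.eye(4); M[:3,:3]=R.from_quat([x,y,z,w]).as_matrix(); M[:3,3]=s["position"]; return M
H=dict(green=.054,black=.044,orange=.034,white=.024)
def masks(rgb):
    hsv=cv2.cvtColor(rgb,cv2.COLOR_RGB2HSV); h,s,v=cv2.split(hsv)
    return dict(green=(h>45)&(h<80)&(s>110)&(v>70),orange=(h>5)&(h<20)&(s>150)&(v>120),white=(s<50)&(v>170),black=(v<55)&(s<120),red=((h<6)|(h>174))&(s>150)&(v>90))
E
python3 - <<'E'
from rig import readout,camera
from h import *
np.set_printoptions(precision=4,suppress=True)
c=camera("top");im=c["color"];m=masks(im);K,T=c["K"],c["T"]
sp={}
for n,(u,v) in dict(white=(375,251),green=(418,253),orange=(374,294),black=(415,298)).items():
    k=np.zeros((480,640),np.uint8);k[v-15:v+16,u-15:u+16]=m[n][v-15:v+16,u-15:u+16]*255
    cs,_=cv2.findContours(k,cv2.RETR_EXTERNAL,cv2.CHAIN_APPROX_NONE);cc=max(cs,key=cv2.contourArea)
    (x,y),r=cv2.minEnclosingCircle(cc); e=cv2.fitEllipse(cc)
    p=ray(e[0],K,T,.004+H[n]); sp[n]=p
    print(n,cv2.contourArea(cc),(x,y,r),e, p,"r",np.hypot(*p[:2]))
for a in sp:
    for b in sp:
        if a<b: print(a,b,np.linalg.norm((sp[a]-sp[b])[:2]))
g=cv2.cvtColor(im,cv2.COLOR_RGB2GRAY); 
k=np.zeros((480,640),np.uint8);k[235:295,130:310]=(g[235:295,130:310]<120)*255
cs,_=cv2.findContours(k,cv2.RETR_LIST,cv2.CHAIN_APPROX_NONE); mk=[]
for cc in cs:
    if len(cc)<30: continue
    e=cv2.fitEllipse(cc)
    if 18<min(e[1]) and max(e[1])<30: p=ray(e[0],K,T,.010);print(e,p);mk.append(p)
print("red",ray((298,261),K,T,.033))
E
```

```text
white 176.0 (374.24627685546875, 250.0373077392578, 7.998373985290527) ((374.3236083984375, 250.0963592529297), (14.779582023620605, 15.33432388305664), 104.9888687133789) [ 0.6005 -0.144   0.028 ] r 0.6175543956255797
green 201.0 (417.23077392578125, 253.0, 8.470372200012207) ((417.3258972167969, 252.82583618164062), (15.828603744506836, 16.329191207885742), 122.43685150146484) [ 0.5937 -0.2287  0.058 ] r 0.6362090179052499
orange 198.0 (373.90118408203125, 293.715576171875, 8.35853099822998) ((373.87554931640625, 293.6145324707031), (15.651137351989746, 16.228538513183594), 104.03113555908203) [ 0.5085 -0.1414  0.038 ] r 0.5277875746115505
black 231.5 (412.5, 297.5, 10.12432861328125) ((412.8528747558594, 296.7493896484375), (16.18297576904297, 19.284090042114258), 103.30537414550781) [ 0.5031 -0.2209  0.048 ] r 0.5494639795298513
green white 0.08498490626788564
green orange 0.1219767058811477
orange white 0.09207584857370874
black white 0.12410171784272078
black green 0.09090410195888564
black orange 0.07965651458073064
((202.403076171875, 264.5986328125), (22.780733108520508, 23.16762351989746), 54.47814178466797) [0.5655 0.2227 0.01  ]
((167.23812866210938, 266.06982421875), (22.985136032104492, 23.59095001220703), 39.18996047973633) [0.5614 0.2974 0.01  ]
((202.58151245117188, 264.58709716796875), (23.16444206237793, 23.689476013183594), 51.22734832763672) [0.5656 0.2224 0.01  ]
((237.58551025390625, 263.2212219238281), (22.75027084350586, 23.27886390686035), 68.1198959350586) [0.5695 0.1478 0.01  ]
((272.5884704589844, 261.79351806640625), (22.44603729248047, 23.0413761138916), 58.259178161621094) [0.5736 0.0728 0.01  ]
((272.66571044921875, 261.73443603515625), (22.946327209472656, 23.36530876159668), 113.10694885253906) [0.5737 0.0727 0.01  ]
red [0.5748 0.0181 0.033 ]
```

```bash
cat >> h.py <<'E'
def Rdown(ang,sign=1):
    # x down; z = sign*(cos ang, sin ang,0)
    x=np.array([0,0,-1.]);z=sign*np.array([np.cos(ang),np.sin(ang),0]);y=np.cross(z,x);return np.stack([x,y,z],1)
def delta(s,pos,Rt):
    M=toolT(s); sl=M[:3,:3].T@(np.asarray(pos)-M[:3,3]); dr=R.from_matrix(M[:3,:3].T@Rt).as_rotvec(degrees=True); return sl,dr
E
python3 - <<'E'
from rig import readout
from h import *
np.set_printoptions(precision=4,suppress=True)
s=readout.read_state();print(toolT(s))
for sg in(1,-1): print(sg,delta(s,[.55,.05,.23],Rdown(np.radians(3.1),sg)))
E
```

```text
[[-0.0004 -0.9699  0.2433  0.146 ]
 [-0.0011  0.2433  0.9699  0.5818]
 [-1.      0.0001 -0.0012  0.2306]
 [ 0.      0.      0.      1.    ]]
1 (array([ 0.001 , -0.5213, -0.4175]), array([72.8173, -0.0614,  0.0375]))
-1 (array([ 0.001 , -0.5213, -0.4175]), array([-107.1827,   -0.0407,   -0.0666]))
```

Request:
servo_tool(
  commands=[
    {"slide":[-0.004,-0.044,-0.0235],"dr":[8,0,0],"gripper":0},
    {"slide":[-0.008,-0.088,-0.047],"dr":[16,0,0],"gripper":0},
    {"slide":[-0.012,-0.132,-0.0705],"dr":[24,0,0],"gripper":0},
    {"slide":[-0.016,-0.176,-0.094],"dr":[32,0,0],"gripper":0},
    {"slide":[-0.02,-0.22,-0.118],"dr":[40,0,0],"gripper":0},
  ],
)

```text
time: 0.7
position: [0.3314, 0.4128, 0.2512]
tool_rot: [0.673, -0.216, 0.673, 0.216]
wrist_force: [1.0, 0.1, -0.3]
opening: 1.001
```

```bash
cat > d.py <<'E'
import sys
from rig import readout
from h import *
np.set_printoptions(precision=4,suppress=True)
s=readout.read_state();p=[float(a) for a in sys.argv[1:4]]; ang=float(sys.argv[4]) if len(sys.argv)>4 else 3.1
print(s["time"],s["position"],"F",s["wrist_force"],"op",s["opening"]); print(*delta(s,p,Rdown(np.radians(ang))))
E
python3 d.py .567 .2 .25
```

```text
0.7 [0.3314 0.4128 0.2512] F [ 0.9518  0.1153 -0.266 ] op 1.0011005589539812
[ 0.0013 -0.3102  0.0677] [32.5116  0.0007  0.0006]
```

Request:
servo_tool(
  commands=[
    {"slide":[0,-0.048,0.0105],"dr":[8,0,0],"gripper":0},
    {"slide":[0,-0.096,0.021],"dr":[16,0,0],"gripper":0},
    {"slide":[0,-0.144,0.0315],"dr":[24,0,0],"gripper":0},
    {"slide":[0,-0.192,0.042],"dr":[32,0,0],"gripper":0},
    {"slide":[0.001,-0.24,0.0525],"dr":[32.5,0,0],"gripper":0},
  ],
)

```text
time: 1.2
position: [0.5149, 0.2491, 0.2503]
tool_rot: [0.707, -0.02, 0.707, 0.02]
wrist_force: [0.1, 0.8, -0.1]
opening: 1.0
```

```bash
python3 d.py .567 .2 .25
```

```text
1.2 [0.5149 0.2491 0.2503] F [ 0.1144  0.7803 -0.061 ] op 1.0004088783406748
[ 0.0003 -0.0519  0.0493] [ 0.0841  0.0193 -0.0146]
```

Request:
servo_tool(
  commands=[
    {"slide":[0,-0.03,0.03],"dr":[0,0,0],"gripper":0},
    {"slide":[0,-0.052,0.049],"dr":[0,0,0],"gripper":0},
    {"slide":[0,-0.052,0.049],"dr":[0,0,0],"gripper":0},
    {"slide":[0,-0.052,0.049],"dr":[0,0,0],"gripper":0},
  ],
)

```text
time: 1.6
position: [0.5657, 0.2014, 0.2497]
tool_rot: [0.706, -0.021, 0.707, 0.021]
wrist_force: [0.5, 0.8, 0.1]
opening: 1.002
```

```bash
python3 - <<'E'
from rig import readout,camera
from h import *
np.set_printoptions(precision=4,suppress=True)
s=readout.read_state();c=camera("wrist");K=c["K"];T=toolT(s)@c["tool_from_camera"]
cv2.imwrite("pics/w_rail.png",c["color"][:,:,::-1]); np.savez("w_rail.npz",im=c["color"],K=K,T=T)
print(s["time"],s["position"])
for p in [(.5736,.0728,.01),(.5695,.1478,.01),(.5655,.2226,.01),(.5614,.2974,.01)]: print(proj(p,K,T))
E
python3 d.py .55 -.17 .25
```

```text
1.6 [0.5657 0.2014 0.2497]
[328.4285 307.7757]
[328.8304 249.0594]
[329.3578 183.9033]
[329.8512 110.969 ]
1.65 [0.5653 0.2022 0.25  ] F [-0.0684 -0.5321  0.2635] op 0.9984663157616024
[-0.0001 -0.3706 -0.0375] [ 0.3242 -0.0428 -0.0208]
```

View pics/w_rail.png

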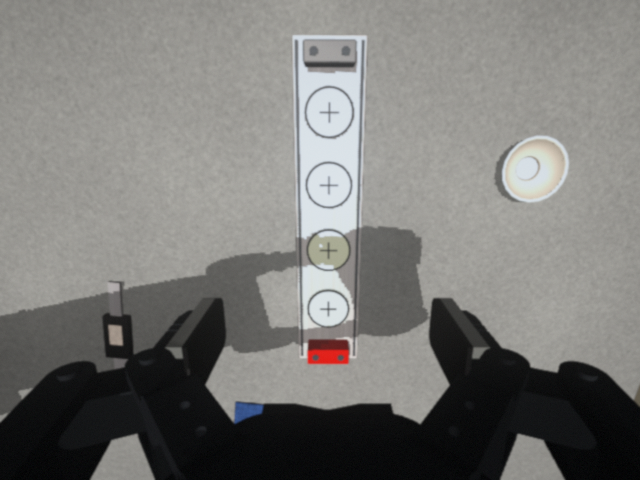

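The wrist picture shows the four marks' crosses at about (329,112), (329,185), (329,250) and (328,308). The red block is at (328,352) and the grey one at (330,51), all within about 1 px of the top-camera predictions. Next I move over the mat.

Request:
servo_tool(
  commands=[
    {"slide":[0,-0.048,-0.005],"dr":[0.3,0,0],"gripper":0},
    {"slide":[0,-0.096,-0.01],"dr":[0.3,0,0],"gripper":0},
    {"slide":[0,-0.144,-0.015],"dr":[0.3,0,0],"gripper":0},
    {"slide":[0,-0.192,-0.02],"dr":[0.3,0,0],"gripper":0},
    {"slide":[0,-0.24,-0.025],"dr":[0.3,0,0],"gripper":0},
  ],
)

```text
time: 2.15
position: [0.5543, -0.0393, 0.2508]
tool_rot: [0.707, -0.02, 0.706, 0.02]
wrist_force: [-0.3, 0.1, -0.9]
opening: 1.0
```

Request:
servo_tool(
  commands=[
    {"slide":[0,-0.048,-0.005],"dr":[0,0,0],"gripper":0},
    {"slide":[0,-0.096,-0.01],"dr":[0,0,0],"gripper":0},
    {"slide":[0,-0.13,-0.012],"dr":[0,0,0],"gripper":0},
    {"slide":[0,-0.13,-0.012],"dr":[0,0,0],"gripper":0},
    {"slide":[0,-0.13,-0.012],"dr":[0,0,0],"gripper":0},
  ],
)

```text
time: 2.65
position: [0.55, -0.1689, 0.2504]
tool_rot: [0.707, -0.019, 0.707, 0.02]
wrist_force: [-0.5, 0.1, -0.5]
opening: 1.0
```

Run:
```python
from rig import readout,camera
from h import *
np.set_printoptions(precision=4,suppress=True)
s=readout.read_state();c=camera("wrist");K=c["K"];T=toolT(s)@c["tool_from_camera"]
cv2.imwrite("pics/w_mat.png",c["color"][:,:,::-1]); np.savez("w_mat.npz",im=c["color"],K=K,T=T)
print(s["time"],s["position"])
for p in [(.6005,-.144,.028),(.5937,-.2287,.058),(.5085,-.1414,.038),(.503,-.223,.048)]: print(proj(p,K,T))
```

```text
2.65 [ 0.55   -0.1689  0.2504]
[377.6992 185.4015]
[367.1821 271.3239]
[288.5949 179.0988]
[280.4418 258.1915]
```

View pics/w_mat.png

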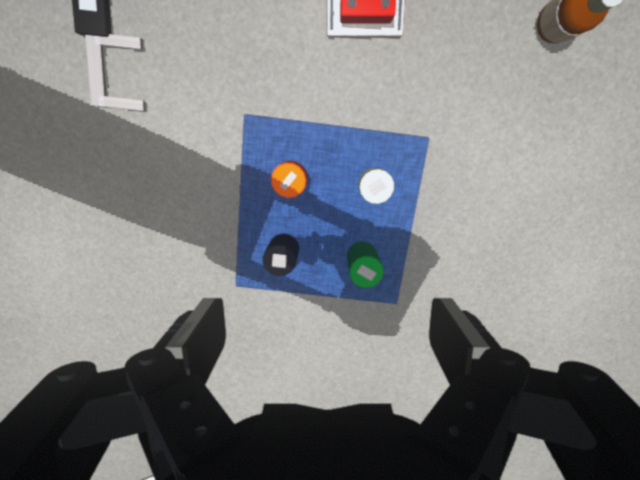

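Run:
```python
from h import *
np.set_printoptions(precision=4,suppress=True)
d=np.load("w_mat.npz");im,K,T=d["im"],d["K"],d["T"]
cv2.imwrite("pics/w_mat_z.png",cv2.resize(im[150:300,240:430,::-1],None,fx=4,fy=4,interpolation=cv2.INTER_CUBIC))
hsv=cv2.cvtColor(im,cv2.COLOR_RGB2HSV);h,s,v=cv2.split(hsv)
M=dict(green=(h>45)&(h<80)&(s>110)&(v>50),orange=(h>3)&(h<22)&(s>120)&(v>100),white=(s<60)&(v>140),black=(s<110)&(v<45))
for n,(u,w) in dict(white=(377,186),green=(367,271),orange=(289,180),black=(280,258)).items():
    k=np.zeros(v.shape,np.uint8);q=slice(w-22,w+23),slice(u-22,u+23);k[q]=M[n][q]*255
    cs,_=cv2.findContours(k,cv2.RETR_EXTERNAL,cv2.CHAIN_APPROX_NONE);cc=max(cs,key=cv2.contourArea)
    e=cv2.fitEllipse(cc);p=ray(e[0],K,T,.004+H[n]);print(n,cv2.boundingRect(cc),e,p)
d=np.load("w_rail.npz");im,K,T=d["im"],d["K"],d["T"]
g=cv2.cvtColor(im,cv2.COLOR_RGB2GRAY);k=np.zeros(g.shape,np.uint8)
b=cv2.adaptiveThreshold(g,255,cv2.ADAPTIVE_THRESH_MEAN_C,cv2.THRESH_BINARY_INV,21,12);k[80:335,303:354]=b[80:335,303:354]
cs,_=cv2.findContours(k,cv2.RETR_LIST,cv2.CHAIN_APPROX_NONE)
for cc in cs:
    if len(cc)<60: continue
    e=cv2.fitEllipse(cc)
    if 30<min(e[1]) and max(e[1])<58: print(e,ray(e[0],K,T,.01))
```

```text
white (359, 168, 35, 36) ((376.249755859375, 185.86595153808594), (33.5771369934082, 34.53367233276367), 36.006202697753906) [ 0.599  -0.1446  0.028 ]
green (349, 249, 34, 39) ((364.7420959472656, 267.1865234375), (32.860538482666016, 41.35337829589844), 158.40794372558594) [ 0.5908 -0.2243  0.058 ]
orange (271, 162, 36, 36) ((288.66644287109375, 179.2917022705078), (34.35444259643555, 34.85696029663086), 34.4215202331543) [ 0.5086 -0.1416  0.038 ]
black (270, 236, 28, 22) ((285.1586608886719, 245.9048614501953), (19.95705795288086, 26.185998916625977), 108.45748138427734) [ 0.5076 -0.2092  0.048 ]
((328.0067138671875, 308.6168212890625), (35.02033233642578, 38.59765625), 90.15316772460938) [0.5732 0.0716 0.01  ]
((327.3399963378906, 310.3475341796875), (41.932525634765625, 44.65129089355469), 24.229053497314453) [0.5725 0.0693 0.01  ]
((328.3435363769531, 249.7431182861328), (38.62086868286133, 40.736881256103516), 85.96284484863281) [0.569  0.1469 0.01  ]
((328.4676208496094, 184.64218139648438), (42.656005859375, 42.88359451293945), 118.99131774902344) [0.5646 0.2217 0.01  ]
((328.4967041015625, 184.55499267578125), (46.5897102355957, 47.570247650146484), 174.33935546875) [0.5646 0.2218 0.01  ]
((328.83172607421875, 111.73890686035156), (45.39324188232422, 47.898468017578125), 2.075923204421997) [0.5604 0.2966 0.01  ]
((328.8558654785156, 111.7525634765625), (49.186256408691406, 53.4124641418457), 179.21835327148438) [0.5604 0.2966 0.01  ]
```

View pics/w_mat_z.png

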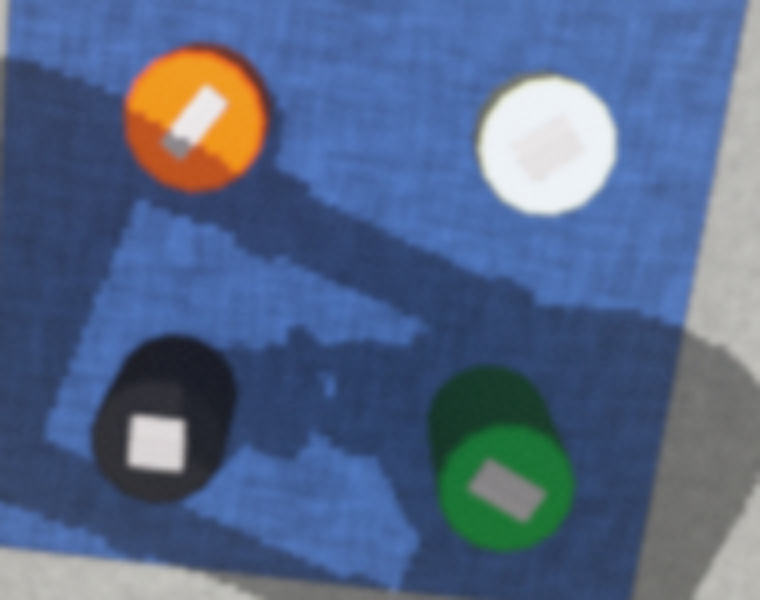

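```bash
python3 - <<'E'
from h import *
np.set_printoptions(precision=4,suppress=True)
d=np.load("w_mat.npz");K,T=d["K"],d["T"]
print("green",ray((366.7,272.0),K,T,.058),"black",ray((279.5,260.),K,T,.048))
d=np.load("top0.npz") if 0 else None
E
python3 d.py .593 -.2285 .1
```

```text
green [ 0.5933 -0.2295  0.058 ] black [ 0.502  -0.2251  0.048 ]
2.7 [ 0.5502 -0.1682  0.2505] F [-0.2183  0.4567 -0.2281] op 1.002350001366514
[ 0.1505 -0.0627  0.0393] [ 0.104   0.0291 -0.0339]
```

Request:
servo_tool(
  commands=[
    {"slide":[0.035,-0.03,0.02],"dr":[0,0,0],"gripper":0},
    {"slide":[0.07,-0.0637,0.0393],"dr":[0,0,0],"gripper":0},
    {"slide":[0.12,-0.0637,0.0393],"dr":[0,0,0],"gripper":0},
    {"slide":[0.15,-0.0637,0.0393],"dr":[0,0,0],"gripper":0},
    {"slide":[0.15,-0.0637,0.0393],"dr":[0,0,0],"gripper":0},
  ],
)

```text
time: 3.2
position: [0.5903, -0.2278, 0.0933]
tool_rot: [0.703, -0.018, 0.71, 0.022]
wrist_force: [0.2, 0.2, -1.3]
opening: 0.997
```

```bash
python3 d.py .593 -.2295 .017
```

```text
3.2 [ 0.5903 -0.2278  0.0933] F [ 0.1987  0.1634 -1.2966] op 0.9965667987929104
[ 0.0762 -0.0023  0.0033] [ 0.1665 -0.5828 -0.3321]
```

Request:
servo_tool(
  commands=[
    {"slide":[0,0,0],"dr":[0,0,0],"gripper":0},
    {"slide":[0,0,0],"dr":[0,0,0],"gripper":0},
  ],
)

```text
time: 3.4
position: [0.5945, -0.2307, 0.1042]
tool_rot: [0.709, -0.021, 0.705, 0.019]
wrist_force: [-0.0, 0.0, 0.7]
opening: 0.996
```

```bash
python3 d.py .593 -.2295 .017
```

```text
3.4 [ 0.5945 -0.2307  0.1042] F [-0.0485  0.0036  0.6518] op 0.9955445985636076
[ 0.0872  0.0015 -0.0018] [0.1066 0.2825 0.1404]
```

Request:
servo_tool(
  commands=[
    {"slide":[0.015,0,0],"dr":[0,0,0],"gripper":0},
    {"slide":[0.03,0,0],"dr":[0,0,0],"gripper":0},
    {"slide":[0.045,0,0],"dr":[0,0,0],"gripper":0},
    {"slide":[0.06,0,0],"dr":[0,0,0],"gripper":0},
    {"slide":[0.07,0,0],"dr":[0,0,0],"gripper":0},
  ],
)

```text
time: 3.9
position: [0.5918, -0.2309, 0.0274]
tool_rot: [0.706, -0.019, 0.708, 0.02]
wrist_force: [0.6, -0.2, -1.1]
opening: 1.005
```

Request:
servo_tool(
  commands=[
    {"slide":[0.005,0,0],"dr":[0,0,0],"gripper":0},
    {"slide":[0.01,0,0],"dr":[0,0,0],"gripper":0},
    {"slide":[0.013,0,0],"dr":[0,0,0],"gripper":0},
    {"slide":[0.013,0,0],"dr":[0,0,0],"gripper":0},
    {"slide":[0.013,0,0],"dr":[0,0,0],"gripper":0},
  ],
)

```text
time: 4.4
position: [0.5931, -0.2314, 0.0178]
tool_rot: [0.707, -0.019, 0.707, 0.019]
wrist_force: [-0.7, 0.5, 0.1]
opening: 1.002
```

```bash
python3 d.py .593 -.2295 .017;python3 - <<'E'
from rig import camera
import cv2
cv2.imwrite("pics/w_g1.png",camera("wrist")["color"][:,:,::-1])
E
python3 d.py .593 -.2295 .017
```

```text
4.4 [ 0.5931 -0.2314  0.0178] F [-0.7141  0.4814  0.0876] op 1.0016213339341618
[ 0.0008  0.0019 -0.    ] [0.0165 0.048  0.0228]
4.45 [ 0.5932 -0.2314  0.0179] F [-0.0087 -0.3397  0.5888] op 0.9970592168986483
[ 0.0009  0.0019 -0.0001] [0.0199 0.0538 0.0287]
```

View pics/w_g1.png

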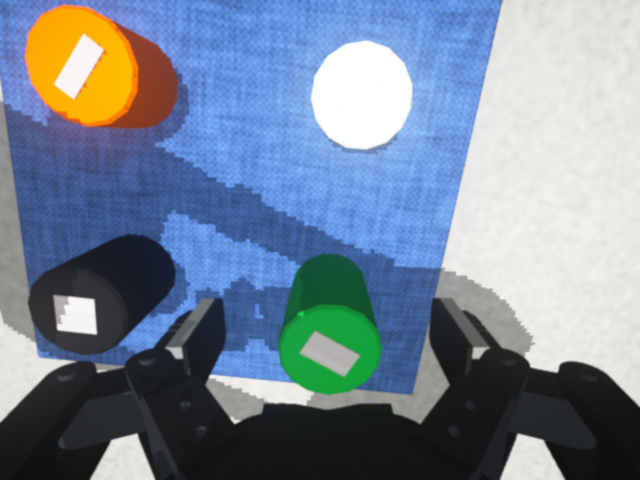

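```bash
cat > wtop.py <<'E'
import sys
from rig import readout,camera
from h import *
np.set_printoptions(precision=4,suppress=True)
# usage: wtop.py name z_top u v : fits top-face by hue+brightness, prints world
s=readout.read_state();c=camera("wrist");K=c["K"];T=toolT(s)@c["tool_from_camera"]
print(s["time"],s["position"],s["opening"])
cv2.imwrite(f"pics/{sys.argv[1]}.png",c["color"][:,:,::-1]);np.savez(sys.argv[1]+".npz",im=c["color"],K=K,T=T,P=toolT(s))
E
python3 - <<'E'
from rig import readout
from h import *
import numpy as np
s=readout.read_state();d=np.load("w_mat.npz");M0=None
tc=np.array([[.0008,.2852,-.9585,-.1419],[.0012,.9585,.2852,.0737],[1,-.0014,.0004,-.0004],[0,0,0,1]])
K=d["K"];T=toolT(s)@tc
im=cv2.imread("pics/w_g1.png");hsv=cv2.cvtColor(im,cv2.COLOR_BGR2HSV);h,s_,v=cv2.split(hsv)
m=((h>45)&(h<80)&(s_>110)&(v>105)).astype(np.uint8)*255
cs,_=cv2.findContours(m,cv2.RETR_EXTERNAL,cv2.CHAIN_APPROX_NONE);cc=max(cs,key=cv2.contourArea)
e=cv2.fitEllipse(cc);print(e,cv2.boundingRect(cc),ray(e[0],K,T,.058)); p=cv2.convexHull(cc)[:,0]
w=np.array([ray(q,K,T,.058) for q in p]);print(cv2.minEnclosingCircle(w[:,:2].astype(np.float32)))
print(proj((.593,-.2314,.058),K,T))
print("orange~",ray((82,66),K,T,.038),"white~",ray((362,95),K,T,.028),"black~",ray((80,310),K,T,.048))
E
```

```text
((329.5849304199219, 348.5423583984375), (88.75391387939453, 101.883544921875), 90.89134216308594) (278, 304, 104, 91) [ 0.59332249 -0.22649256  0.058     ]
((0.5929763317108154, -0.22724375128746033), 0.017895502969622612)
[327.81804433 360.99127287]
orange~ [ 0.50971944 -0.14113125  0.038     ] white~ [ 0.60016019 -0.14364651  0.028     ] black~ [ 0.50402254 -0.22238693  0.048     ]
```

Request:
servo_tool(
  commands=[
    {"slide":[0,0.0035,0],"dr":[0,0,0],"gripper":0},
    {"slide":[0,0.0035,0],"dr":[0,0,0],"gripper":255},
    {"slide":[0,0.0035,0],"dr":[0,0,0],"gripper":255},
    {"slide":[0,0.0035,0],"dr":[0,0,0],"gripper":255},
    {"slide":[0,0.0035,0],"dr":[0,0,0],"gripper":255},
  ],
)

```text
time: 4.95
position: [0.5929, -0.2279, 0.0178]
tool_rot: [0.707, -0.019, 0.707, 0.019]
wrist_force: [0.4, 0.5, -0.6]
opening: 0.392
```

Request:
servo_tool(
  commands=[
    {"slide":[0,0,0],"dr":[0,0,0],"gripper":255},
    {"slide":[0,0,0],"dr":[0,0,0],"gripper":255},
    {"slide":[0,0,0],"dr":[0,0,0],"gripper":255},
  ],
)

```text
time: 5.25
position: [0.5928, -0.2279, 0.0176]
tool_rot: [0.707, -0.019, 0.707, 0.019]
wrist_force: [-0.2, -0.5, 2.5]
opening: 0.39
```

```bash
python3 wtop.py w_g2; python3 d.py .593 -.228 .017
```

```text
5.25 [ 0.5928 -0.2279  0.0176] 0.39021282021290343
5.3 [ 0.5928 -0.2279  0.0175] F [ 0.3838 -0.5865  1.8124] op 0.3909227754222404
[ 0.0005 -0.0001  0.0002] [0.0149 0.0275 0.0168]
```

View pics/w_g2.png

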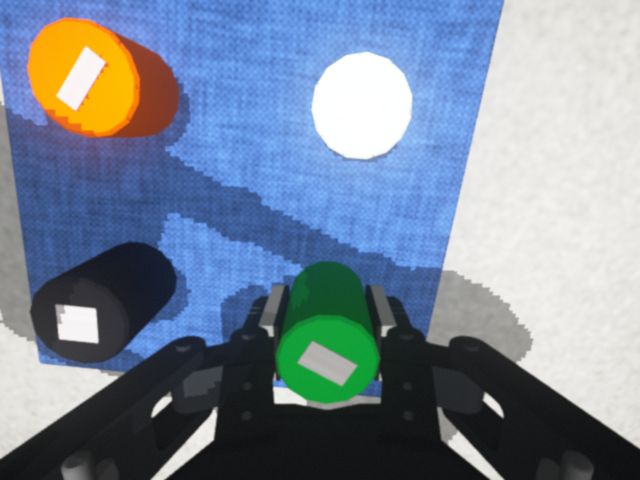

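Request:
servo_tool(
  commands=[
    {"slide":[-0.012,0,0],"dr":[0,0,0],"gripper":255},
    {"slide":[-0.035,0,0],"dr":[0,0,0],"gripper":255},
    {"slide":[-0.06,0,0],"dr":[0,0,0],"gripper":255},
    {"slide":[-0.08,0.02,0],"dr":[0,0,0],"gripper":255},
    {"slide":[-0.083,0.06,0],"dr":[0,0,0],"gripper":255},
  ],
)

```text
time: 5.8
position: [0.5905, -0.17, 0.1044]
tool_rot: [0.709, -0.019, 0.705, 0.017]
wrist_force: [0.4, 0.5, -0.2]
opening: 0.397
```

Request:
servo_tool(
  commands=[
    {"slide":[0,0.045,-0.001],"dr":[0,0,0],"gripper":255},
    {"slide":[0,0.09,-0.002],"dr":[0,0,0],"gripper":255},
    {"slide":[0,0.135,-0.003],"dr":[0,0,0],"gripper":255},
    {"slide":[0,0.18,-0.003],"dr":[0,0,0],"gripper":255},
    {"slide":[0,0.215,-0.003],"dr":[0,0,0],"gripper":255},
  ],
)

```text
time: 6.3
position: [0.574, 0.0492, 0.1008]
tool_rot: [0.707, -0.019, 0.707, 0.02]
wrist_force: [1.0, -0.5, -1.6]
opening: 0.391
```

Request:
servo_tool(
  commands=[
    {"slide":[0,0.02,0],"dr":[0,0,0],"gripper":255},
    {"slide":[0.01,0.0261,0],"dr":[0,0,0],"gripper":255},
    {"slide":[0.025,0.0261,0],"dr":[0,0,0],"gripper":255},
    {"slide":[0.04,0.0261,0],"dr":[0,0,0],"gripper":255},
    {"slide":[0.04,0.0261,0],"dr":[0,0,0],"gripper":255},
  ],
)

```text
time: 6.8
position: [0.5711, 0.0712, 0.0557]
tool_rot: [0.704, -0.019, 0.709, 0.018]
wrist_force: [-1.1, 0.1, -1.4]
opening: 0.393
```

Request:
servo_tool(
  commands=[
    {"slide":[0,0,0],"dr":[0,0,0],"gripper":255},
    {"slide":[0,0,0],"dr":[0,0,0],"gripper":255},
    {"slide":[0,0,0],"dr":[0,0,0],"gripper":255},
  ],
)

```text
time: 7.1
position: [0.5738, 0.0723, 0.0611]
tool_rot: [0.707, -0.019, 0.706, 0.019]
wrist_force: [-0.2, -0.7, 0.1]
opening: 0.391
```

```bash
python3 wtop.py w_g3; python3 d.py .5735 .0725 .024
```

```text
7.1 [0.5738 0.0723 0.0611] 0.390581563081712
7.15 [0.5738 0.0724 0.0611] F [-0.3528  0.4806 -0.4399] op 0.39544130352919643
[ 0.0371  0.0001 -0.0003] [-0.0107  0.0812  0.0019]
```

View pics/w_g3.png

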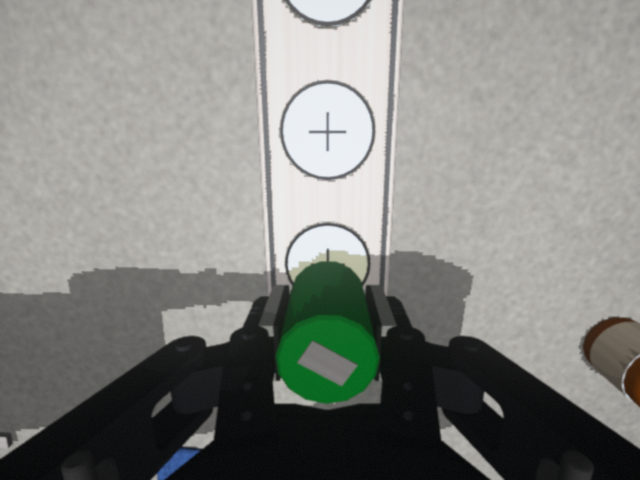

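The green specimen is upright between the pads, its top at (328,359). Mark b's cross is at (327,131), and mark a's is partly hidden at about (328,263). I'll measure both marks from here.

Run:
```python
from h import *
np.set_printoptions(precision=4,suppress=True)
d=np.load("w_g3.npz");im,K,T,P=d["im"],d["K"],d["T"],d["P"]
g=cv2.cvtColor(im,cv2.COLOR_RGB2GRAY)
e=None
k=np.zeros(g.shape,np.uint8);k[70:190,275:380]=(g[70:190,275:380]<120)*255
for cc in cv2.findContours(k,cv2.RETR_EXTERNAL,cv2.CHAIN_APPROX_NONE)[0]:
    if len(cc)>150: e=cv2.fitEllipse(cc);print(e,"b",ray(e[0],K,T,.01))
# ring a upper arc: left/right extremes & top
print("a ring top px 224 ->",ray((328,224),K,T,.01)," expected ring r?", [ray((x,131),K,T,.01)[0] for x in (281,375)])
print("a cross px",proj((.5735,.0725,.01),K,T))
cv2.imwrite("pics/z.png",cv2.resize(im[210:300,270:390,::-1],None,fx=5,fy=5,interpolation=cv2.INTER_CUBIC))
```

```text
((327.2528991699219, 129.72116088867188), (92.9046401977539, 97.49385070800781), 179.9512939453125) b [0.5687 0.1472 0.01  ]
a ring top px 224 -> [0.572  0.0959 0.01  ]  expected ring r? [np.float64(0.5443206771047691), np.float64(0.5940084278153437)]
a cross px [328.3525 262.5471]
```

View pics/z.png

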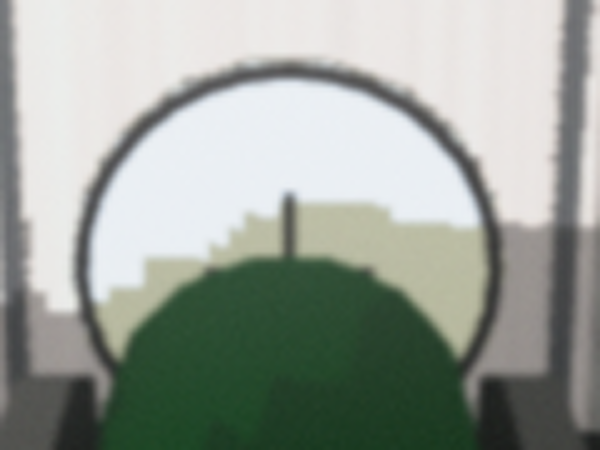

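Request:
servo_tool(
  commands=[
    {"slide":[0.01,-0.0005,0],"dr":[0,0,0],"gripper":255},
    {"slide":[0.02,-0.0005,0],"dr":[0,0,0],"gripper":255},
    {"slide":[0.028,-0.0005,0],"dr":[0,0,0],"gripper":255},
    {"slide":[0.034,-0.0005,0],"dr":[0,0,0],"gripper":255},
    {"slide":[0.036,-0.0005,0],"dr":[0,0,0],"gripper":255},
  ],
)

```text
time: 7.65
position: [0.5727, 0.0722, 0.0235]
tool_rot: [0.706, -0.019, 0.707, 0.019]
wrist_force: [-3.5, 0.1, 6.7]
opening: 0.392
```

Request:
servo_tool(
  commands=[
    {"slide":[0.0005,0,0],"dr":[0,0,0],"gripper":255},
    {"slide":[0.001,0,0],"dr":[0,0,0],"gripper":255},
    {"slide":[0.001,0,0],"dr":[0,0,0],"gripper":255},
    {"slide":[0.001,0,0],"dr":[0,0,0],"gripper":255},
  ],
)

```text
time: 8.05
position: [0.5734, 0.0723, 0.0235]
tool_rot: [0.707, -0.019, 0.707, 0.019]
wrist_force: [0.2, 0.6, 0.5]
opening: 0.394
```

```bash
python3 wtop.py w_g4; python3 d.py .5735 .072 .0236
```

```text
8.05 [0.5734 0.0723 0.0235] 0.3935476498966593
8.1 [0.5735 0.0723 0.0236] F [-0.5765 -0.4863  1.4308] op 0.39636689548801673
[-0.     -0.0003  0.    ] [ 0.0214  0.0324 -0.003 ]
```

View pics/w_g4.png

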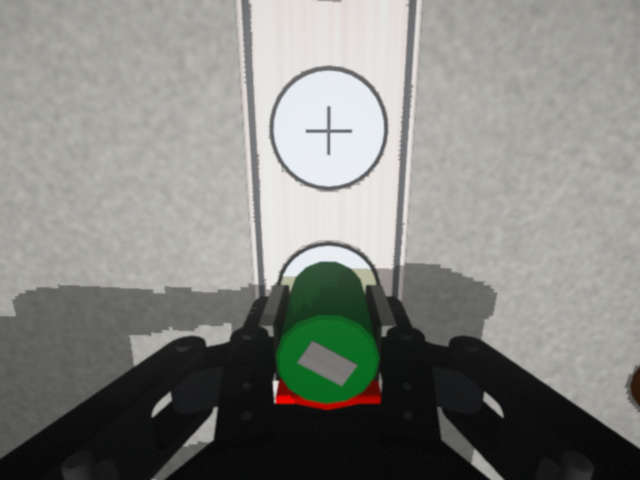

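Run:
```python
from h import *
np.set_printoptions(precision=4,suppress=True)
d=np.load("w_g4.npz");im,K,T,P=d["im"],d["K"],d["T"],d["P"]
f=lambda u,v:ray((u,v),K,T,.01)
print("b cross",f(329,130.5),"b ring top/bot",f(328.5,66.5)[1],f(328.5,189.5)[1],"l/r",f(271,128)[0],f(387.5,128)[0])
print("a ring top",f(328,241.5),"spec far edge",f(328,262))
cv2.imwrite("pics/z2.png",cv2.resize(im[225:300,255:400,::-1],None,fx=5,fy=5,interpolation=cv2.INTER_CUBIC))
```

```text
b cross [0.569  0.1464 0.01  ] b ring top/bot 0.17114948025150975 0.12123791894509701 l/r 0.5443528811058 0.5938391298269429
a ring top [0.5714 0.097  0.01  ] spec far edge [0.572  0.0868 0.01  ]
```

View pics/z2.png

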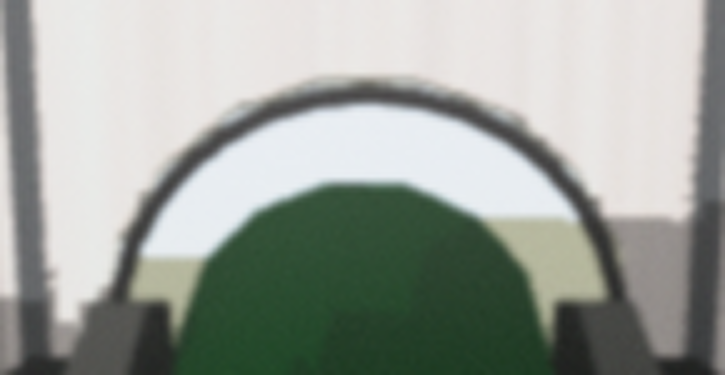

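Request:
servo_tool(
  commands=[
    {"slide":[0,0,0],"dr":[0,0,0],"gripper":0},
    {"slide":[0,0,0],"dr":[0,0,0],"gripper":0},
    {"slide":[0,0,0],"dr":[0,0,0],"gripper":0},
    {"slide":[0,0,0],"dr":[0,0,0],"gripper":0},
  ],
)

```text
time: 8.5
position: [0.5733, 0.0722, 0.0233]
tool_rot: [0.707, -0.019, 0.707, 0.019]
wrist_force: [-0.5, 0.1, 0.6]
opening: 1.003
```

Request:
servo_tool(
  commands=[
    {"slide":[-0.015,0,0],"dr":[0,0,0],"gripper":0},
    {"slide":[-0.04,0,0],"dr":[0,0,0],"gripper":0},
    {"slide":[-0.07,0,0],"dr":[0,0,0],"gripper":0},
    {"slide":[-0.08,-0.03,0],"dr":[0,0,0],"gripper":0},
    {"slide":[-0.08,-0.08,0],"dr":[0,0,0],"gripper":0},
  ],
)

```text
time: 9.0
position: [0.5794, -0.0062, 0.108]
tool_rot: [0.709, -0.021, 0.704, 0.021]
wrist_force: [1.8, 0.0, 0.6]
opening: 1.002
```

Request:
servo_tool(
  commands=[
    {"slide":[0,-0.03,0],"dr":[0,0,0],"gripper":0},
    {"slide":[0,-0.05,0],"dr":[0,0,0],"gripper":0},
    {"slide":[0,-0.05,0],"dr":[0,0,0],"gripper":0},
    {"slide":[0,-0.05,0],"dr":[0,0,0],"gripper":0},
  ],
)

```text
time: 9.4
position: [0.5805, -0.0576, 0.1042]
tool_rot: [0.707, -0.019, 0.707, 0.019]
wrist_force: [0.7, 0.6, 0.9]
opening: 0.999
```

```bash
python3 wtop.py w_g5
python3 - <<'E'
from rig import camera
import cv2
for n in("top","scene"):
    a=camera(n)["color"][:,:,::-1]; cv2.imwrite(f"pics/{n}5.png",a)
    q=a[225:345,100:420] if n=="top" else a[130:260,260:400]
    cv2.imwrite(f"pics/{n}5z.png",cv2.resize(a[235:295,225:335],None,fx=7,fy=7,interpolation=cv2.INTER_CUBIC) if n=="top" else cv2.resize(q,None,fx=4,fy=4,interpolation=cv2.INTER_CUBIC))
E
```

```text
9.4 [ 0.5805 -0.0576  0.1042] 0.9992197675883142
```

View pics/w_g5.png

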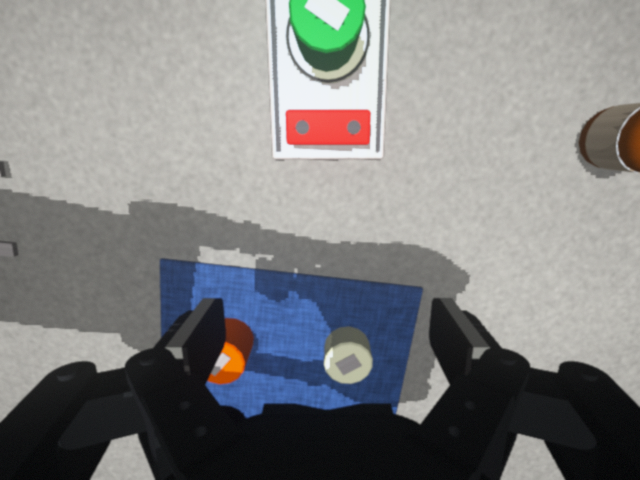

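View pics/top5z.png

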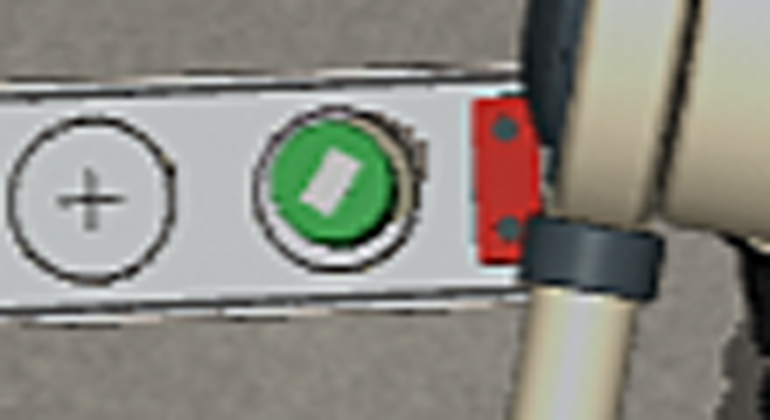

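View pics/scene5z.png

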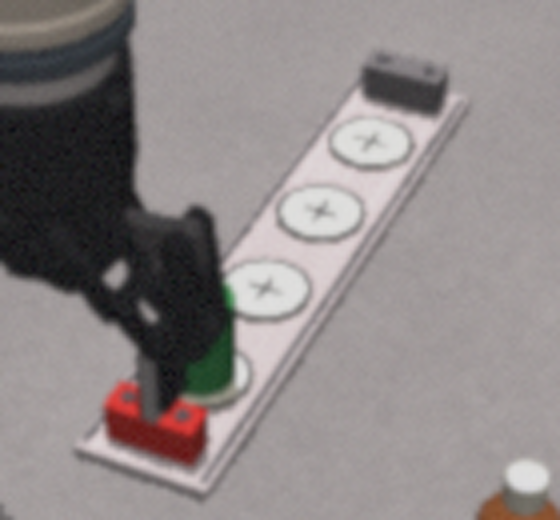

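Run:
```python
from h import *
from rig import camera
np.set_printoptions(precision=4,suppress=True)
d=np.load("w_g5.npz");im,K,T,P=d["im"],d["K"],d["T"],d["P"]
f=lambda u,v:ray((u,v),K,T,.01)
print("ring bottom",f(328,82),"spec",f(328,71),"ring l/r",f(286.5,38),f(370,38))
cv2.imwrite("pics/z3.png",cv2.resize(im[0:100,270:390,::-1],None,fx=5,fy=5,interpolation=cv2.INTER_CUBIC))
c=camera("top");K,T=c["K"],c["T"];m=masks(c["color"])["green"].astype(np.uint8)*255;m[:,:250]=0;m[:,300:]=0
cs=cv2.findContours(m,cv2.RETR_EXTERNAL,cv2.CHAIN_APPROX_NONE)[0];cc=max(cs,key=cv2.contourArea);e=cv2.fitEllipse(cc)
print("top: green",e,ray(e[0],K,T,.064))
```

```text
ring bottom [0.5744 0.0463 0.01  ] spec [0.5741 0.0525 0.01  ] ring l/r [0.548  0.0693 0.01  ] [0.5984 0.0721 0.01  ]
top: green ((272.01727294921875, 260.54071044921875), (15.918317794799805, 16.219114303588867), 94.44756317138672) [0.5732 0.0708 0.064 ]
```

View pics/z3.png

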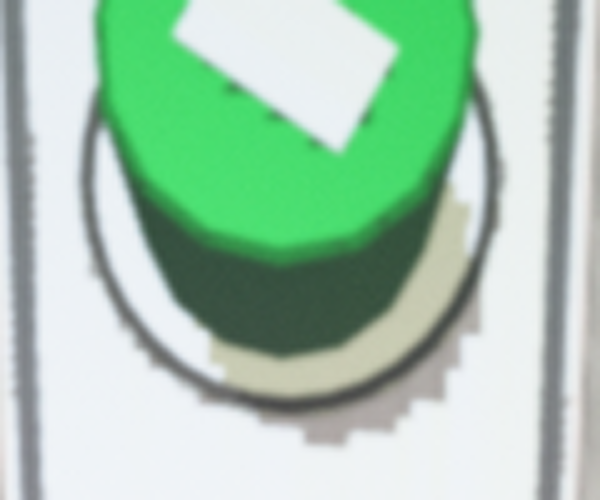

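```bash
python3 d.py .5735 .0715 .1042
```

```text
9.6 [ 0.5804 -0.0565  0.1035] F [-0.3987  0.3685 -0.5807] op 1.002957622506489
[-0.0007  0.1282  0.0003] [ 0.0979  0.0113 -0.0123]
```

Request:
servo_tool(
  commands=[
    {"slide":[0,0.04,0],"dr":[0,0,0],"gripper":0},
    {"slide":[0,0.08,0],"dr":[0,0,0],"gripper":0},
    {"slide":[0,0.115,0],"dr":[0,0,0],"gripper":0},
    {"slide":[0,0.1282,0],"dr":[0,0,0],"gripper":0},
    {"slide":[0.01,0.1282,0],"dr":[0,0,0],"gripper":0},
  ],
)

```text
time: 10.1
position: [0.5741, 0.0727, 0.0947]
tool_rot: [0.708, -0.021, 0.706, 0.021]
wrist_force: [0.6, -0.4, 0.2]
opening: 0.999
```

Request:
servo_tool(
  commands=[
    {"slide":[0.018,0,0],"dr":[0,0,0],"gripper":0},
    {"slide":[0.036,0,0],"dr":[0,0,0],"gripper":0},
    {"slide":[0.054,0,0],"dr":[0,0,0],"gripper":0},
    {"slide":[0.067,0,0],"dr":[0,0,0],"gripper":0},
    {"slide":[0.07,0,0],"dr":[0,0,0],"gripper":0},
  ],
)

```text
time: 10.6
position: [0.572, 0.0693, 0.0206]
tool_rot: [0.705, -0.019, 0.708, 0.019]
wrist_force: [-0.6, -0.2, -0.4]
opening: 1.003
```

Request:
servo_tool(
  commands=[
    {"slide":[0,0,0],"dr":[0,0,0],"gripper":0},
    {"slide":[0,0,0],"dr":[0,0,0],"gripper":0},
  ],
)

```text
time: 10.8
position: [0.574, 0.0701, 0.0242]
tool_rot: [0.707, -0.019, 0.706, 0.019]
wrist_force: [-0.8, 0.4, -0.3]
opening: 1.0
```

```bash
python3 d.py .5735 .0715 .0235
```

```text
10.8 [0.574  0.0701 0.0242] F [-0.8353  0.4159 -0.2914] op 1.0003357462648934
[ 0.0007  0.0014 -0.0004] [-0.0012  0.0839  0.0089]
```

Request:
servo_tool(
  commands=[
    {"slide":[0,0,0],"dr":[0,0,0],"gripper":255},
    {"slide":[0,0,0],"dr":[0,0,0],"gripper":255},
    {"slide":[0,0,0],"dr":[0,0,0],"gripper":255},
    {"slide":[0,0,0],"dr":[0,0,0],"gripper":255},
    {"slide":[-0.0015,0,0],"dr":[0,0,0],"gripper":255},
  ],
)

```text
time: 11.3
position: [0.5733, 0.0705, 0.0247]
tool_rot: [0.707, -0.019, 0.707, 0.019]
wrist_force: [0.5, -0.2, -1.2]
opening: 0.394
```

Request:
servo_tool(
  commands=[
    {"slide":[-0.001,0.002,0.0005],"dr":[0,0,0],"gripper":255},
    {"slide":[-0.001,0.002,0.0005],"dr":[0,0,0],"gripper":255},
    {"slide":[0.0005,0.002,0.0005],"dr":[0,0,0],"gripper":255},
    {"slide":[0.0015,0.002,0.0005],"dr":[0,0,0],"gripper":255},
    {"slide":[0.0015,0.002,0.0005],"dr":[0,0,0],"gripper":255},
  ],
)

```text
time: 11.8
position: [0.5738, 0.0726, 0.0239]
tool_rot: [0.707, -0.019, 0.707, 0.019]
wrist_force: [-1.7, 0.7, 4.9]
opening: 0.392
```

Request:
servo_tool(
  commands=[
    {"slide":[0,0,0],"dr":[0,0,0],"gripper":255},
    {"slide":[0,0,0],"dr":[0,0,0],"gripper":0},
    {"slide":[0,0,0],"dr":[0,0,0],"gripper":0},
    {"slide":[0,0,0],"dr":[0,0,0],"gripper":0},
    {"slide":[0,0,0],"dr":[0,0,0],"gripper":0},
  ],
)

```text
time: 12.3
position: [0.5737, 0.0724, 0.0229]
tool_rot: [0.707, -0.019, 0.707, 0.019]
wrist_force: [-0.4, -0.7, -0.7]
opening: 0.999
```

Request:
servo_tool(
  commands=[
    {"slide":[-0.015,0,0],"dr":[0,0,0],"gripper":0},
    {"slide":[-0.04,0,0],"dr":[0,0,0],"gripper":0},
    {"slide":[-0.07,0,0],"dr":[0,0,0],"gripper":0},
    {"slide":[-0.08,-0.04,0],"dr":[0,0,0],"gripper":0},
    {"slide":[-0.08,-0.09,0],"dr":[0,0,0],"gripper":0},
  ],
)

```text
time: 12.8
position: [0.5804, -0.0168, 0.108]
tool_rot: [0.709, -0.021, 0.704, 0.021]
wrist_force: [1.9, -0.1, 0.4]
opening: 1.003
```

Request:
servo_tool(
  commands=[
    {"slide":[0,-0.04,0],"dr":[0,0,0],"gripper":0},
    {"slide":[0,-0.045,0],"dr":[0,0,0],"gripper":0},
    {"slide":[0,-0.045,0],"dr":[0,0,0],"gripper":0},
    {"slide":[0,-0.045,0],"dr":[0,0,0],"gripper":0},
  ],
)

```text
time: 13.2
position: [0.5812, -0.0614, 0.1038]
tool_rot: [0.707, -0.019, 0.707, 0.02]
wrist_force: [0.2, 0.9, 0.6]
opening: 0.995
```

```bash
python3 wtop.py w_g6
python3 - <<'E'
from h import *
from rig import camera
np.set_printoptions(precision=4,suppress=True)
im=np.load("w_g6.npz")["im"]
cv2.imwrite("pics/z4.png",cv2.resize(im[0:120,270:390,::-1],None,fx=5,fy=5,interpolation=cv2.INTER_CUBIC))
c=camera("top");K,T=c["K"],c["T"];m=masks(c["color"])["green"].astype(np.uint8)*255;m[:,:250]=0;m[:,300:]=0
cs=cv2.findContours(m,cv2.RETR_EXTERNAL,cv2.CHAIN_APPROX_NONE)[0];cc=max(cs,key=cv2.contourArea);e=cv2.fitEllipse(cc)
print("top: green",e,ray(e[0],K,T,.064))
E
```

```text
13.2 [ 0.5812 -0.0614  0.1038] 0.9950714169293633
top: green ((270.9756164550781, 260.40411376953125), (16.041229248046875, 16.40970802307129), 117.87162017822266) [0.5734 0.073  0.064 ]
```

View pics/z4.png

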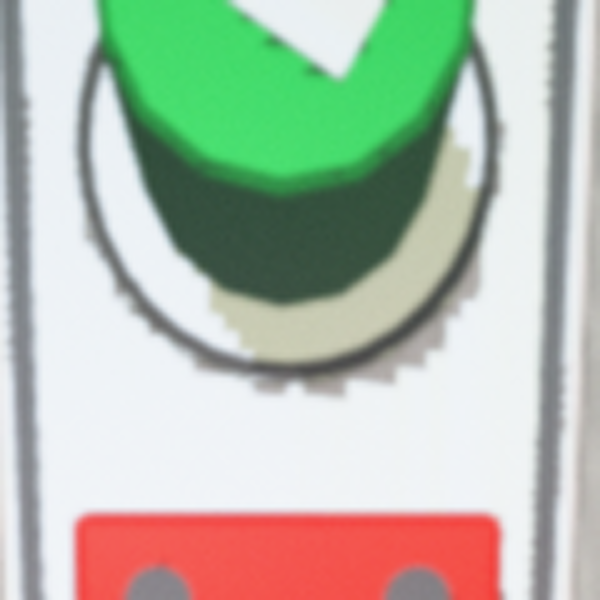

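```bash
python3 - <<'E'
from h import *
from rig import camera
np.set_printoptions(precision=4,suppress=True)
c=camera("top");K,T=c["K"],c["T"]
print("black",ray((414.8,297.3),K,T,.048), ray((414.6,297.3),K,T,.048))
g=cv2.cvtColor(c["color"],cv2.COLOR_RGB2GRAY)
a=cv2.imread("pics/top0.png",0)[285:310,400:430]; 
m=(a>110).astype(np.uint8); n,l,st,ce=cv2.connectedComponentsWithStats(m); print(st,ce+[400,285])
E
python3 d.py .503 -.225 .1
```

```text
black [ 0.502 -0.225  0.048] [ 0.502  -0.2245  0.048 ]
[[  0   0  30  25 707]
 [ 12   9   7   7  43]] [[414.4908 296.9915]
 [414.6512 297.1395]]
13.35 [ 0.5811 -0.0609  0.1034] F [-0.4482  0.4076  0.4779] op 0.9986714275201896
[ 0.0033 -0.1594 -0.0872] [ 0.1249  0.0028 -0.0171]
```

Request:
servo_tool(
  commands=[
    {"slide":[0,-0.035,-0.02],"dr":[0,0,0],"gripper":0},
    {"slide":[0,-0.075,-0.042],"dr":[0,0,0],"gripper":0},
    {"slide":[0,-0.115,-0.065],"dr":[0,0,0],"gripper":0},
    {"slide":[0,-0.145,-0.08],"dr":[0,0,0],"gripper":0},
    {"slide":[0,-0.159,-0.088],"dr":[0,0,0],"gripper":0},
  ],
)

```text
time: 13.85
position: [0.501, -0.2273, 0.1034]
tool_rot: [0.707, -0.019, 0.707, 0.019]
wrist_force: [-0.2, 0.4, 0.7]
opening: 0.995
```

Request:
servo_tool(
  commands=[
    {"slide":[0.015,0,0],"dr":[0,0,0],"gripper":0},
    {"slide":[0.033,0,0],"dr":[0,0,0],"gripper":0},
    {"slide":[0.051,0,0],"dr":[0,0,0],"gripper":0},
    {"slide":[0.066,0,0],"dr":[0,0,0],"gripper":0},
    {"slide":[0.07,0,0],"dr":[0,0,0],"gripper":0},
  ],
)

```text
time: 14.35
position: [0.5011, -0.2238, 0.0301]
tool_rot: [0.706, -0.019, 0.708, 0.021]
wrist_force: [-0.4, -0.1, 0.2]
opening: 0.997
```

Request:
servo_tool(
  commands=[
    {"slide":[0,0,0],"dr":[0,0,0],"gripper":0},
    {"slide":[0,0,0],"dr":[0,0,0],"gripper":0},
    {"slide":[0,0,0],"dr":[0,0,0],"gripper":0},
  ],
)

```text
time: 14.65
position: [0.5026, -0.2261, 0.0344]
tool_rot: [0.707, -0.02, 0.706, 0.019]
wrist_force: [-0.6, -0.7, 0.3]
opening: 1.002
```

```bash
python3 wtop.py w_b1; python3 d.py .502 -.2245 .012
```

```text
14.65 [ 0.5026 -0.2261  0.0344] 1.0018186743730144
14.7 [ 0.5025 -0.2261  0.0344] F [-0.1803  0.2789 -0.3083] op 1.0004901953811023
[ 0.0224  0.0017 -0.0005] [0.0183 0.0928 0.0532]
```

View pics/w_b1.png

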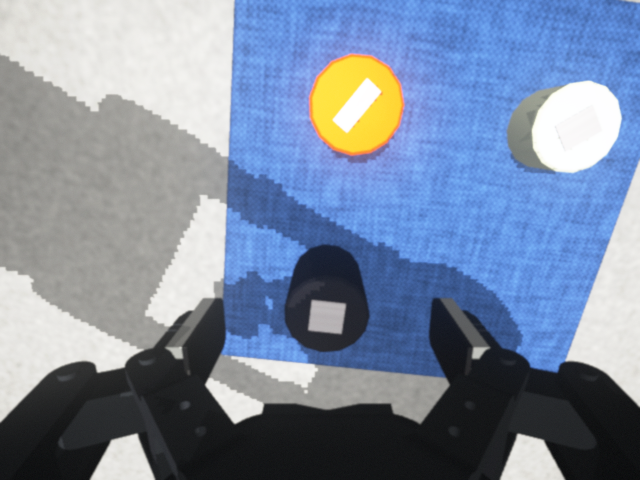

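Request:
servo_tool(
  commands=[
    {"slide":[0.01,0.0015,0],"dr":[0,0,0],"gripper":0},
    {"slide":[0.018,0.0015,0],"dr":[0,0,0],"gripper":0},
    {"slide":[0.022,0.0015,0],"dr":[0,0,0],"gripper":0},
    {"slide":[0.022,0.0015,0],"dr":[0,0,0],"gripper":0},
    {"slide":[0.022,0.0015,0],"dr":[0,0,0],"gripper":0},
  ],
)

```text
time: 15.2
position: [0.5017, -0.2244, 0.011]
tool_rot: [0.707, -0.019, 0.707, 0.019]
wrist_force: [-0.3, 0.1, -0.6]
opening: 1.0
```

Request:
servo_tool(
  commands=[
    {"slide":[0,0,0],"dr":[0,0,0],"gripper":255},
    {"slide":[0,0,0],"dr":[0,0,0],"gripper":255},
    {"slide":[0,0,0],"dr":[0,0,0],"gripper":255},
    {"slide":[0,0,0],"dr":[0,0,0],"gripper":255},
    {"slide":[0,0,0],"dr":[0,0,0],"gripper":255},
  ],
)

```text
time: 15.7
position: [0.5021, -0.2245, 0.0117]
tool_rot: [0.707, -0.019, 0.707, 0.019]
wrist_force: [0.1, 0.0, 1.6]
opening: 0.393
```

```bash
python3 wtop.py w_b2; python3 d.py .570 .1478 .1
```

```text
15.7 [ 0.5021 -0.2245  0.0117] 0.39326238508041833
15.75 [ 0.5021 -0.2246  0.0117] F [1.1532 0.6578 1.6874] op 0.395210030550117
[-0.0884  0.3681  0.0881] [0.0174 0.0437 0.0279]
```

View pics/w_b2.png

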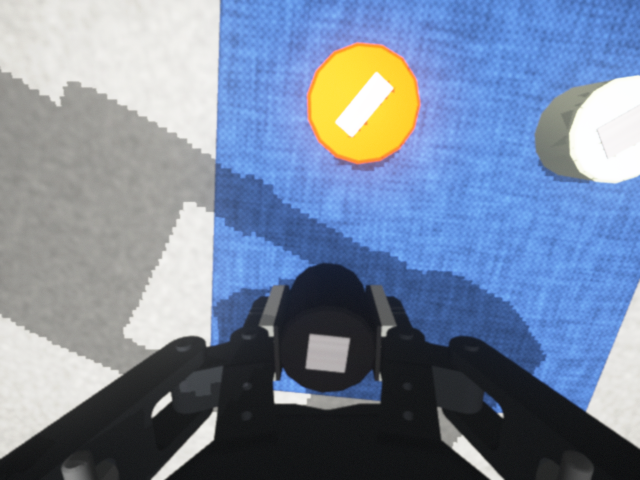

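Request:
servo_tool(
  commands=[
    {"slide":[-0.015,0,0],"dr":[0,0,0],"gripper":255},
    {"slide":[-0.04,0,0],"dr":[0,0,0],"gripper":255},
    {"slide":[-0.07,0.01,0.003],"dr":[0,0,0],"gripper":255},
    {"slide":[-0.09,0.04,0.011],"dr":[0,0,0],"gripper":255},
    {"slide":[-0.093,0.08,0.021],"dr":[0,0,0],"gripper":255},
  ],
)

```text
time: 16.25
position: [0.5199, -0.1443, 0.109]
tool_rot: [0.709, -0.019, 0.705, 0.017]
wrist_force: [0.7, -0.3, -0.3]
opening: 0.39
```

Request:
servo_tool(
  commands=[
    {"slide":[0,0.045,0.011],"dr":[0,0,0],"gripper":255},
    {"slide":[0,0.09,0.022],"dr":[0,0,0],"gripper":255},
    {"slide":[0,0.135,0.033],"dr":[0,0,0],"gripper":255},
    {"slide":[0,0.18,0.044],"dr":[0,0,0],"gripper":255},
    {"slide":[0,0.225,0.055],"dr":[0,0,0],"gripper":255},
  ],
)

```text
time: 16.75
position: [0.5611, 0.0862, 0.1052]
tool_rot: [0.707, -0.019, 0.707, 0.019]
wrist_force: [1.8, 0.1, -1.6]
opening: 0.394
```

Request:
servo_tool(
  commands=[
    {"slide":[0,0.035,0.007],"dr":[0,0,0],"gripper":255},
    {"slide":[0,0.055,0.011],"dr":[0,0,0],"gripper":255},
    {"slide":[0,0.063,0.012],"dr":[0,0,0],"gripper":255},
    {"slide":[0,0.063,0.012],"dr":[0,0,0],"gripper":255},
    {"slide":[0,0.063,0.012],"dr":[0,0,0],"gripper":255},
  ],
)

```text
time: 17.25
position: [0.5696, 0.1468, 0.1044]
tool_rot: [0.707, -0.019, 0.707, 0.019]
wrist_force: [1.2, -0.1, -1.2]
opening: 0.391
```

```bash
python3 d.py .570 .1478 .04
```

```text
17.25 [0.5696 0.1468 0.1044] F [ 1.1542 -0.0678 -1.1625] op 0.391389711304891
[0.0644 0.001  0.0005] [-0.0189 -0.0078  0.0391]
```

Request:
servo_tool(
  commands=[
    {"slide":[0.015,0.001,0.0005],"dr":[0,0,0],"gripper":255},
    {"slide":[0.033,0.001,0.0005],"dr":[0,0,0],"gripper":255},
    {"slide":[0.051,0.001,0.0005],"dr":[0,0,0],"gripper":255},
    {"slide":[0.066,0.001,0.0005],"dr":[0,0,0],"gripper":255},
    {"slide":[0.075,0.001,0.0005],"dr":[0,0,0],"gripper":255},
  ],
)

```text
time: 17.75
position: [0.5691, 0.1478, 0.0267]
tool_rot: [0.706, -0.019, 0.708, 0.019]
wrist_force: [-0.5, -0.5, -1.7]
opening: 0.393
```

Request:
servo_tool(
  commands=[
    {"slide":[0.006,0,0],"dr":[0,0,0],"gripper":255},
    {"slide":[0.01,0,0],"dr":[0,0,0],"gripper":255},
    {"slide":[0.01,0,0],"dr":[0,0,0],"gripper":255},
    {"slide":[0.01,0,0],"dr":[0,0,0],"gripper":255},
  ],
)

```text
time: 18.15
position: [0.5706, 0.149, 0.02]
tool_rot: [0.707, -0.019, 0.706, 0.019]
wrist_force: [-0.1, 0.2, -0.9]
opening: 0.392
```

```bash
python3 wtop.py w_b3; python3 d.py .570 .1478 .0177
python3 - <<'E'
from h import *
im=np.load("w_b3.npz")["im"]
cv2.imwrite("pics/z5.png",cv2.resize(im[215:315,255:400,::-1],None,fx=5,fy=5,interpolation=cv2.INTER_CUBIC))
E
```

```text
18.15 [0.5706 0.149  0.02  ] 0.39190875690053684
18.2 [0.5706 0.149  0.0201] F [-0.4557  0.1937 -1.0672] op 0.3969242139892847
[ 0.0024 -0.0012 -0.0007] [ 0.0226  0.0799 -0.0117]
```

View pics/z5.png

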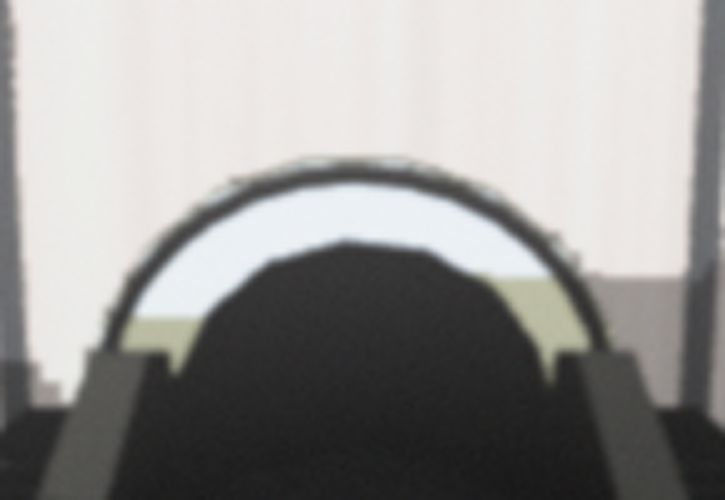

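Run:
```python
from h import *
np.set_printoptions(precision=4,suppress=True)
d=np.load("w_b3.npz");im,K,T=d["im"],d["K"],d["T"]
a=ray((326,248.),K,T,.01);b=ray((326,263),K,T,.0123);print("ring cen y",a[1]-.025,"spec cen y",b[1]-.0178,a,b)
a=ray((276,285),K,T,.01);b=ray((376,285),K,T,.01);print("ring x mid",(a[0]+b[0])/2)
```

```text
ring cen y 0.14660318647042653 spec cen y 0.1473429775911906 [0.5677 0.1716 0.01  ] [0.5681 0.1651 0.0123]
ring x mid 0.5687282717514449
```

Request:
servo_tool(
  commands=[
    {"slide":[0,-0.001,-0.0007],"dr":[0,0,0],"gripper":255},
    {"slide":[0.0015,-0.001,-0.0007],"dr":[0,0,0],"gripper":255},
    {"slide":[0.0025,-0.001,-0.0007],"dr":[0,0,0],"gripper":255},
    {"slide":[0.0025,-0.001,-0.0007],"dr":[0,0,0],"gripper":255},
    {"slide":[0.0025,-0.001,-0.0007],"dr":[0,0,0],"gripper":255},
  ],
)

```text
time: 18.7
position: [0.5697, 0.1479, 0.0177]
tool_rot: [0.707, -0.019, 0.707, 0.019]
wrist_force: [-2.0, 0.2, 6.1]
opening: 0.393
```

Request:
servo_tool(
  commands=[
    {"slide":[0,0,0],"dr":[0,0,0],"gripper":255},
    {"slide":[0,0,0],"dr":[0,0,0],"gripper":0},
    {"slide":[0,0,0],"dr":[0,0,0],"gripper":0},
    {"slide":[0,0,0],"dr":[0,0,0],"gripper":0},
    {"slide":[0,0,0],"dr":[0,0,0],"gripper":0},
  ],
)

```text
time: 19.2
position: [0.5693, 0.1478, 0.0164]
tool_rot: [0.707, -0.019, 0.707, 0.019]
wrist_force: [0.2, -0.3, -0.1]
opening: 0.999
```

Request:
servo_tool(
  commands=[
    {"slide":[-0.015,0,0],"dr":[0,0,0],"gripper":0},
    {"slide":[-0.04,0,0],"dr":[0,0,0],"gripper":0},
    {"slide":[-0.07,0,0],"dr":[0,0,0],"gripper":0},
    {"slide":[-0.09,-0.03,0],"dr":[0,0,0],"gripper":0},
    {"slide":[-0.095,-0.07,0],"dr":[0,0,0],"gripper":0},
  ],
)

```text
time: 19.7
position: [0.5749, 0.0788, 0.1169]
tool_rot: [0.709, -0.02, 0.704, 0.021]
wrist_force: [1.6, -1.0, 0.1]
opening: 0.998
```

Request:
servo_tool(
  commands=[
    {"slide":[0,-0.04,-0.013],"dr":[0,0,0],"gripper":0},
    {"slide":[0,-0.08,-0.026],"dr":[0,0,0],"gripper":0},
    {"slide":[0,-0.12,-0.038],"dr":[0,0,0],"gripper":0},
    {"slide":[0,-0.16,-0.05],"dr":[0,0,0],"gripper":0},
    {"slide":[0,-0.2,-0.062],"dr":[0,0,0],"gripper":0},
  ],
)

```text
time: 20.2
position: [0.5219, -0.1267, 0.1133]
tool_rot: [0.707, -0.019, 0.706, 0.019]
wrist_force: [0.3, -0.4, 0.2]
opening: 0.996
```

Request:
servo_tool(
  commands=[
    {"slide":[0,-0.01,0],"dr":[0,0,0],"gripper":0},
    {"slide":[0,-0.02,0],"dr":[0,0,0],"gripper":0},
    {"slide":[0,-0.02,0],"dr":[0,0,0],"gripper":0},
  ],
)

```text
time: 20.5
position: [0.5237, -0.1456, 0.1124]
tool_rot: [0.707, -0.019, 0.707, 0.019]
wrist_force: [0.1, 0.4, 0.6]
opening: 0.999
```

```bash
python3 d.py .5085 -.1415 .04
python3 - <<'E'
from h import *
from rig import camera
a=camera("top")["color"][:,:,::-1]; cv2.imwrite("pics/top7.png",a)
cv2.imwrite("pics/top7z.png",cv2.resize(a[235:295,195:305],None,fx=7,fy=7,interpolation=cv2.INTER_CUBIC))
E
```

```text
20.5 [ 0.5237 -0.1456  0.1124] F [0.1206 0.449  0.6389] op 0.9990065223868541
[ 0.0724  0.0049 -0.015 ] [-0.0275  0.0468  0.0127]
```

View pics/top7z.png

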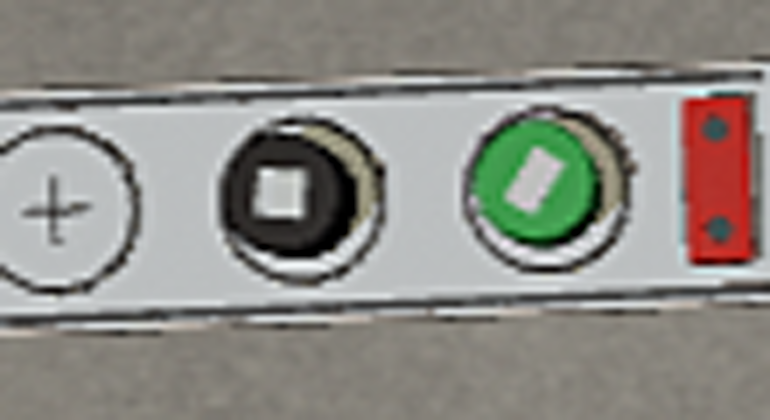

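Run:
```python
from h import *
from rig import camera
np.set_printoptions(precision=4,suppress=True)
c=camera("top");K,T=c["K"],c["T"]
a=c["color"][255:270,226:244].min(axis=2);m=(a>110).astype(np.uint8);n,l,st,ce=cv2.connectedComponentsWithStats(m);print(st)
for i in range(1,n):
  if st[i,4]>20: print(ce[i]+[226,255],ray(ce[i]+[226,255],K,T,.054))
print(ray((234.7,262.1),K,T,.054))
```

```text
[[  0   0  18  15 202]
 [  0   0   4   6  12]
 [ 15   0   3   2   5]
 [  5   4   8   7  47]
 [  0  11   1   4   4]]
[234.5745 262.0638] [0.5696 0.1482 0.054 ]
[0.5695 0.1479 0.054 ]
```

Request:
servo_tool(
  commands=[
    {"slide":[0.012,0.004,-0.015],"dr":[0,0,0],"gripper":0},
    {"slide":[0.03,0.004,-0.015],"dr":[0,0,0],"gripper":0},
    {"slide":[0.048,0.004,-0.015],"dr":[0,0,0],"gripper":0},
    {"slide":[0.066,0.004,-0.015],"dr":[0,0,0],"gripper":0},
    {"slide":[0.076,0.004,-0.015],"dr":[0,0,0],"gripper":0},
  ],
)

```text
time: 21.1
position: [0.5076, -0.1403, 0.034]
tool_rot: [0.706, -0.02, 0.708, 0.02]
wrist_force: [-0.5, 0.2, -0.2]
opening: 0.998
```

Request:
servo_tool(
  commands=[
    {"slide":[0,0,0],"dr":[0,0,0],"gripper":0},
    {"slide":[0,0,0],"dr":[0,0,0],"gripper":0},
    {"slide":[0,0,0],"dr":[0,0,0],"gripper":0},
  ],
)

```text
time: 21.4
position: [0.5089, -0.1419, 0.0371]
tool_rot: [0.707, -0.02, 0.706, 0.019]
wrist_force: [0.8, 0.5, -0.5]
opening: 1.004
```

```bash
python3 wtop.py w_o1; python3 d.py .5085 -.1415 .008
```

```text
21.4 [ 0.5089 -0.1419  0.0371] 1.003632912402599
21.45 [ 0.5089 -0.142   0.037 ] F [ 0.5631  0.8976 -0.6266] op 0.9963559839570368
[ 0.029   0.0006 -0.0004] [0.0318 0.1087 0.0441]
```

View pics/w_o1.png

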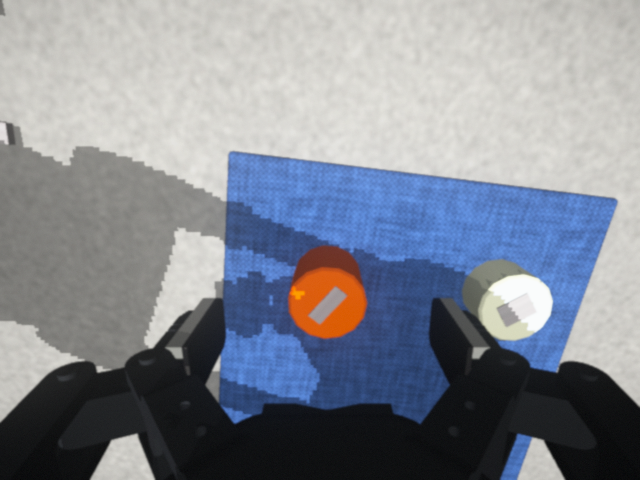

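Black sits at (0.5696, 0.1482) in the top view, against its mark at (0.5695, 0.1478). The orange top is at (327,303), centred between the open fingers, and white is clear on the right at (515,300).

Request:
servo_tool(
  commands=[
    {"slide":[0.01,0.0005,-0.0003],"dr":[0,0,0],"gripper":0},
    {"slide":[0.02,0.0005,-0.0003],"dr":[0,0,0],"gripper":0},
    {"slide":[0.027,0.0005,-0.0003],"dr":[0,0,0],"gripper":0},
    {"slide":[0.029,0.0005,-0.0003],"dr":[0,0,0],"gripper":0},
    {"slide":[0.029,0.0005,-0.0003],"dr":[0,0,0],"gripper":0},
  ],
)

```text
time: 21.95
position: [0.5073, -0.1413, 0.0059]
tool_rot: [0.706, -0.019, 0.707, 0.019]
wrist_force: [0.3, -0.3, 0.6]
opening: 1.0
```

Request:
servo_tool(
  commands=[
    {"slide":[0,0,0],"dr":[0,0,0],"gripper":0},
    {"slide":[0,0,0],"dr":[0,0,0],"gripper":255},
    {"slide":[0,0,0],"dr":[0,0,0],"gripper":255},
    {"slide":[0,0,0],"dr":[0,0,0],"gripper":255},
    {"slide":[0,0,0],"dr":[0,0,0],"gripper":255},
  ],
)

```text
time: 22.45
position: [0.5082, -0.1416, 0.0074]
tool_rot: [0.707, -0.019, 0.706, 0.019]
wrist_force: [-1.3, -0.2, -0.8]
opening: 0.384
```

Request:
servo_tool(
  commands=[
    {"slide":[0,0,0],"dr":[0,0,0],"gripper":255},
    {"slide":[0,0,0],"dr":[0,0,0],"gripper":255},
  ],
)

```text
time: 22.65
position: [0.5081, -0.1416, 0.0073]
tool_rot: [0.707, -0.019, 0.707, 0.019]
wrist_force: [0.4, 0.3, 2.3]
opening: 0.389
```

```bash
python3 wtop.py w_o2; python3 d.py .566 .2226 .1
```

```text
22.65 [ 0.5081 -0.1416  0.0073] 0.38917609030437306
22.7 [ 0.5081 -0.1416  0.0073] F [-0.5965 -0.538   3.6227] op 0.38836328291013056
[-0.0928  0.3604  0.0777] [0.0182 0.0493 0.0218]
```

View pics/w_o2.png

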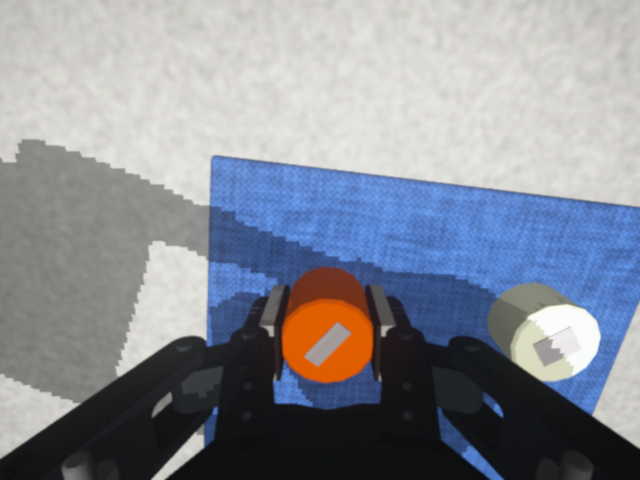

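Request:
servo_tool(
  commands=[
    {"slide":[-0.015,0,0],"dr":[0,0,0],"gripper":255},
    {"slide":[-0.04,0,0],"dr":[0,0,0],"gripper":255},
    {"slide":[-0.07,0.01,0.002],"dr":[0,0,0],"gripper":255},
    {"slide":[-0.09,0.04,0.009],"dr":[0,0,0],"gripper":255},
    {"slide":[-0.097,0.08,0.018],"dr":[0,0,0],"gripper":255},
  ],
)

```text
time: 23.2
position: [0.5225, -0.0612, 0.1076]
tool_rot: [0.708, -0.019, 0.705, 0.018]
wrist_force: [0.8, 0.5, -1.6]
opening: 0.389
```

Request:
servo_tool(
  commands=[
    {"slide":[0,0.045,0.01],"dr":[0,0,0],"gripper":255},
    {"slide":[0,0.09,0.02],"dr":[0,0,0],"gripper":255},
    {"slide":[0,0.135,0.03],"dr":[0,0,0],"gripper":255},
    {"slide":[0,0.18,0.04],"dr":[0,0,0],"gripper":255},
    {"slide":[0,0.225,0.05],"dr":[0,0,0],"gripper":255},
  ],
)

```text
time: 23.7
position: [0.5589, 0.1687, 0.1044]
tool_rot: [0.707, -0.019, 0.707, 0.019]
wrist_force: [0.7, -0.3, -0.5]
opening: 0.388
```

Request:
servo_tool(
  commands=[
    {"slide":[0,0.03,0.006],"dr":[0,0,0],"gripper":255},
    {"slide":[0,0.05,0.01],"dr":[0,0,0],"gripper":255},
    {"slide":[0,0.055,0.01],"dr":[0,0,0],"gripper":255},
    {"slide":[0,0.055,0.01],"dr":[0,0,0],"gripper":255},
    {"slide":[0,0.055,0.01],"dr":[0,0,0],"gripper":255},
  ],
)

```text
time: 24.2
position: [0.566, 0.2212, 0.1039]
tool_rot: [0.707, -0.019, 0.707, 0.019]
wrist_force: [-0.1, -0.1, -0.9]
opening: 0.389
```

```bash
python3 d.py .566 .2226 .017
```

```text
24.2 [0.566  0.2212 0.1039] F [-0.1338 -0.1433 -0.9145] op 0.3886047997809323
[0.0869 0.0014 0.0001] [-0.0238 -0.0161  0.037 ]
```

Request:
servo_tool(
  commands=[
    {"slide":[0.015,0.001,0],"dr":[0,0,0],"gripper":255},
    {"slide":[0.033,0.001,0],"dr":[0,0,0],"gripper":255},
    {"slide":[0.051,0.001,0],"dr":[0,0,0],"gripper":255},
    {"slide":[0.066,0.001,0],"dr":[0,0,0],"gripper":255},
    {"slide":[0.076,0.001,0],"dr":[0,0,0],"gripper":255},
  ],
)

```text
time: 24.7
position: [0.5652, 0.2222, 0.0253]
tool_rot: [0.706, -0.019, 0.708, 0.019]
wrist_force: [0.3, -0.6, -0.8]
opening: 0.396
```

Request:
servo_tool(
  commands=[
    {"slide":[0.006,0,0],"dr":[0,0,0],"gripper":255},
    {"slide":[0.011,0,0],"dr":[0,0,0],"gripper":255},
    {"slide":[0.011,0,0],"dr":[0,0,0],"gripper":255},
    {"slide":[0.011,0,0],"dr":[0,0,0],"gripper":255},
  ],
)

```text
time: 25.1
position: [0.5664, 0.2234, 0.0175]
tool_rot: [0.707, -0.019, 0.706, 0.019]
wrist_force: [0.3, 0.6, 0.1]
opening: 0.389
```

```bash
python3 wtop.py w_o3; python3 d.py .566 .2226 .0133
python3 - <<'E'
from h import *
im=np.load("w_o3.npz")["im"]
cv2.imwrite("pics/z6.png",cv2.resize(im[215:315,255:400,::-1],None,fx=5,fy=5,interpolation=cv2.INTER_CUBIC))
E
```

```text
25.1 [0.5664 0.2234 0.0175] 0.3886559277893367
25.15 [0.5665 0.2235 0.0176] F [-0.3881  0.4437 -0.8049] op 0.38708692519996213
[ 0.0043 -0.0008 -0.0006] [ 0.0224  0.0767 -0.0206]
```

View pics/z6.png

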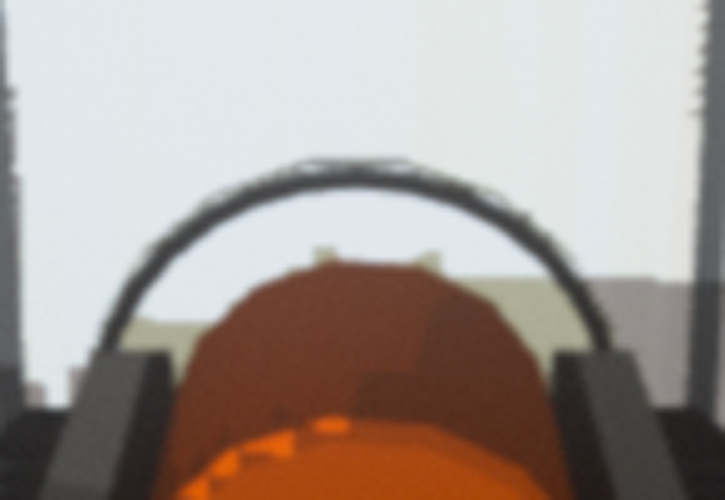

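Run:
```python
from h import *
np.set_printoptions(precision=4,suppress=True)
d=np.load("w_o3.npz");K,T=d["K"],d["T"]
a=ray((326,248.),K,T,.01);b=ray((326,267.2),K,T,.0142);print("ring cen y",a[1]-.025,"spec cen y",b[1]-.0178,a,b)
```

```text
ring cen y 0.221871937863442 spec cen y 0.221454243976105 [0.5636 0.2469 0.01  ] [0.564  0.2393 0.0142]
```

Request:
servo_tool(
  commands=[
    {"slide":[0.001,-0.0003,-0.0006],"dr":[0,0,0],"gripper":255},
    {"slide":[0.0025,-0.0003,-0.0006],"dr":[0,0,0],"gripper":255},
    {"slide":[0.004,-0.0003,-0.0006],"dr":[0,0,0],"gripper":255},
    {"slide":[0.0043,-0.0003,-0.0006],"dr":[0,0,0],"gripper":255},
    {"slide":[0.0043,-0.0003,-0.0006],"dr":[0,0,0],"gripper":255},
  ],
)

```text
time: 25.65
position: [0.5656, 0.223, 0.0133]
tool_rot: [0.707, -0.019, 0.707, 0.019]
wrist_force: [-2.1, -0.9, 6.3]
opening: 0.392
```

Request:
servo_tool(
  commands=[
    {"slide":[0,0,0],"dr":[0,0,0],"gripper":255},
    {"slide":[0,0,0],"dr":[0,0,0],"gripper":0},
    {"slide":[0,0,0],"dr":[0,0,0],"gripper":0},
    {"slide":[0,0,0],"dr":[0,0,0],"gripper":0},
    {"slide":[0,0,0],"dr":[0,0,0],"gripper":0},
  ],
)

```text
time: 26.15
position: [0.5654, 0.2229, 0.0121]
tool_rot: [0.707, -0.019, 0.707, 0.019]
wrist_force: [0.1, -0.0, 0.1]
opening: 0.996
```

Request:
servo_tool(
  commands=[
    {"slide":[-0.015,0,0],"dr":[0,0,0],"gripper":0},
    {"slide":[-0.04,0,0],"dr":[0,0,0],"gripper":0},
    {"slide":[-0.07,0,0],"dr":[0,0,0],"gripper":0},
    {"slide":[-0.09,-0.03,0],"dr":[0,0,0],"gripper":0},
    {"slide":[-0.1,-0.07,0],"dr":[0,0,0],"gripper":0},
  ],
)

```text
time: 26.65
position: [0.5704, 0.154, 0.1168]
tool_rot: [0.709, -0.02, 0.705, 0.021]
wrist_force: [1.3, -0.7, -0.5]
opening: 1.001
```

Request:
servo_tool(
  commands=[
    {"slide":[0,-0.045,0.002],"dr":[0,0,0],"gripper":0},
    {"slide":[0,-0.09,0.004],"dr":[0,0,0],"gripper":0},
    {"slide":[0,-0.135,0.006],"dr":[0,0,0],"gripper":0},
    {"slide":[0,-0.18,0.008],"dr":[0,0,0],"gripper":0},
    {"slide":[0,-0.225,0.01],"dr":[0,0,0],"gripper":0},
  ],
)

```text
time: 27.15
position: [0.5917, -0.0729, 0.1141]
tool_rot: [0.707, -0.019, 0.706, 0.019]
wrist_force: [0.1, -1.2, -0.2]
opening: 1.0
```

```bash
python3 d.py .6 -.144 .11
```

```text
27.15 [ 0.5917 -0.0729  0.1141] F [ 0.0851 -1.1795 -0.2489] op 0.999706990731838
[ 0.0041 -0.0714  0.0044] [0.0206 0.1053 0.0222]
```

Request:
servo_tool(
  commands=[
    {"slide":[0,-0.035,0.002],"dr":[0,0,0],"gripper":0},
    {"slide":[0,-0.06,0.004],"dr":[0,0,0],"gripper":0},
    {"slide":[0.012,-0.069,0.0044],"dr":[0,0,0],"gripper":0},
    {"slide":[0.03,-0.069,0.0044],"dr":[0,0,0],"gripper":0},
    {"slide":[0.045,-0.069,0.0044],"dr":[0,0,0],"gripper":0},
  ],
)

```text
time: 27.65
position: [0.5994, -0.1392, 0.0663]
tool_rot: [0.707, -0.019, 0.707, 0.019]
wrist_force: [0.1, 0.2, -0.4]
opening: 0.999
```

Request:
servo_tool(
  commands=[
    {"slide":[0.015,0,0],"dr":[0,0,0],"gripper":0},
    {"slide":[0.028,0,0],"dr":[0,0,0],"gripper":0},
    {"slide":[0.033,0,0],"dr":[0,0,0],"gripper":0},
    {"slide":[0.033,0,0],"dr":[0,0,0],"gripper":0},
    {"slide":[0.033,0,0],"dr":[0,0,0],"gripper":0},
  ],
)

```text
time: 28.15
position: [0.6, -0.1396, 0.0351]
tool_rot: [0.707, -0.019, 0.707, 0.019]
wrist_force: [-0.7, 0.4, 0.2]
opening: 0.997
```

```bash
python3 wtop.py w_w1; python3 d.py .6003 -.1442 .0055
python3 - <<'E'
from h import *
from rig import camera
np.set_printoptions(precision=4,suppress=True)
c=camera("top");K,T=c["K"],c["T"];a=c["color"]
cv2.imwrite("pics/top8z.png",cv2.resize(a[235:295,125:315,::-1],None,fx=4,fy=4,interpolation=cv2.INTER_CUBIC))
m=masks(a)["orange"].astype(np.uint8)*255;m[:,:180]=0;m[:,225:]=0
cs=cv2.findContours(m,cv2.RETR_EXTERNAL,cv2.CHAIN_APPROX_NONE)[0];cc=max(cs,key=cv2.contourArea);e=cv2.fitEllipse(cc)
print("orange",e,ray(e[0],K,T,.044))
E
```

```text
28.15 [ 0.6    -0.1396  0.0351] 0.9965620128377485
28.2 [ 0.6002 -0.1398  0.0355] F [ 0.1829 -0.2394  0.5543] op 1.000505884570099
[ 0.03   -0.0044 -0.0002] [0.0272 0.0871 0.0312]
orange ((199.12820434570312, 263.9592590332031), (15.479363441467285, 16.349206924438477), 32.100643157958984) [0.5652 0.2225 0.044 ]
```

View pics/w_w1.png

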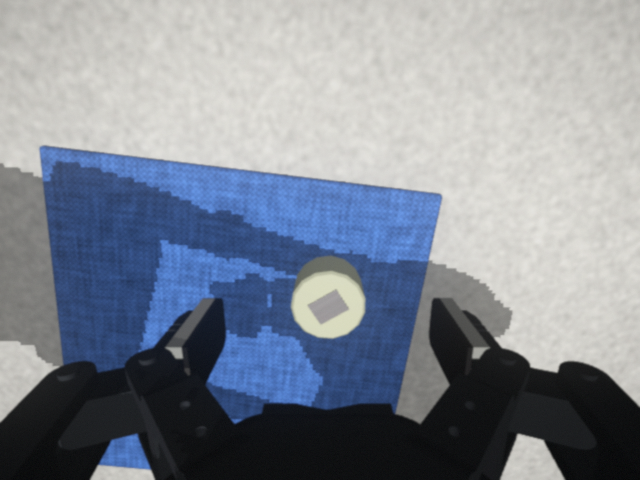

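View pics/top8z.png

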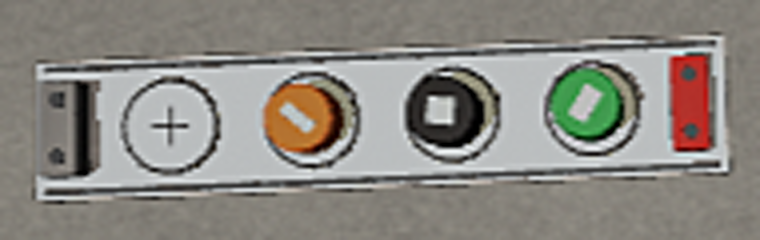

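Request:
servo_tool(
  commands=[
    {"slide":[0.005,-0.0044,0],"dr":[0,0,0],"gripper":0},
    {"slide":[0.013,-0.0044,0],"dr":[0,0,0],"gripper":0},
    {"slide":[0.021,-0.0044,0],"dr":[0,0,0],"gripper":0},
    {"slide":[0.027,-0.0044,0],"dr":[0,0,0],"gripper":0},
    {"slide":[0.0295,-0.0044,0],"dr":[0,0,0],"gripper":0},
  ],
)

```text
time: 28.75
position: [0.5991, -0.1439, 0.0033]
tool_rot: [0.706, -0.019, 0.708, 0.019]
wrist_force: [0.9, 0.5, 0.7]
opening: 1.0
```

Request:
servo_tool(
  commands=[
    {"slide":[0,0,0],"dr":[0,0,0],"gripper":0},
    {"slide":[0,0,0],"dr":[0,0,0],"gripper":0},
    {"slide":[0,0,0],"dr":[0,0,0],"gripper":0},
  ],
)

```text
time: 29.05
position: [0.6002, -0.1442, 0.0055]
tool_rot: [0.707, -0.019, 0.707, 0.019]
wrist_force: [0.1, 0.6, 0.1]
opening: 1.0
```

```bash
python3 d.py .6003 -.1442 .0055
```

```text
29.05 [ 0.6002 -0.1442  0.0055] F [0.1147 0.6248 0.0717] op 0.9999389777351544
[-0.     -0.      0.0001] [0.0203 0.0448 0.0165]
```

Request:
servo_tool(
  commands=[
    {"slide":[0,0,0],"dr":[0,0,0],"gripper":255},
    {"slide":[0,0,0],"dr":[0,0,0],"gripper":255},
    {"slide":[0,0,0],"dr":[0,0,0],"gripper":255},
    {"slide":[0,0,0],"dr":[0,0,0],"gripper":255},
    {"slide":[0,0,0],"dr":[0,0,0],"gripper":255},
  ],
)

```text
time: 29.55
position: [0.6002, -0.1443, 0.0054]
tool_rot: [0.707, -0.019, 0.707, 0.019]
wrist_force: [0.3, -0.0, 3.4]
opening: 0.386
```

Request:
servo_tool(
  commands=[
    {"slide":[0,0,0],"dr":[0,0,0],"gripper":255},
    {"slide":[-0.004,0,0],"dr":[0,0,0],"gripper":255},
    {"slide":[-0.012,0,0],"dr":[0,0,0],"gripper":255},
    {"slide":[-0.02,0,0],"dr":[0,0,0],"gripper":255},
    {"slide":[-0.02,0,0],"dr":[0,0,0],"gripper":255},
  ],
)

```text
time: 30.05
position: [0.6009, -0.1444, 0.027]
tool_rot: [0.708, -0.02, 0.706, 0.019]
wrist_force: [-0.0, 0.1, -0.7]
opening: 0.387
```

```bash
python3 wtop.py w_w2; python3 d.py .5616 .2974 .1
```

```text
30.05 [ 0.6009 -0.1444  0.027 ] 0.38686903770553616
30.1 [ 0.6005 -0.1443  0.0262] F [ 0.3324  0.6407 -0.7131] op 0.3832281372461563
[-0.0741  0.4432 -0.0147] [0.0176 0.1128 0.0413]
```

View pics/w_w2.png

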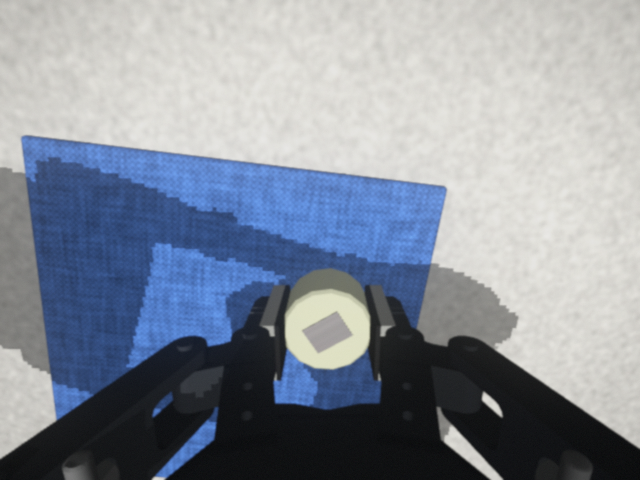

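Request:
servo_tool(
  commands=[
    {"slide":[-0.02,0,0],"dr":[0,0,0],"gripper":255},
    {"slide":[-0.045,0.01,0],"dr":[0,0,0],"gripper":255},
    {"slide":[-0.068,0.035,-0.001],"dr":[0,0,0],"gripper":255},
    {"slide":[-0.075,0.075,-0.0025],"dr":[0,0,0],"gripper":255},
    {"slide":[-0.075,0.12,-0.004],"dr":[0,0,0],"gripper":255},
  ],
)

```text
time: 30.6
position: [0.5901, -0.0244, 0.1021]
tool_rot: [0.708, -0.019, 0.706, 0.018]
wrist_force: [0.3, 0.9, -0.4]
opening: 0.388
```

Request:
servo_tool(
  commands=[
    {"slide":[0,0.045,-0.0015],"dr":[0,0,0],"gripper":255},
    {"slide":[0,0.09,-0.003],"dr":[0,0,0],"gripper":255},
    {"slide":[0,0.135,-0.0045],"dr":[0,0,0],"gripper":255},
    {"slide":[0,0.18,-0.006],"dr":[0,0,0],"gripper":255},
    {"slide":[0,0.225,-0.0075],"dr":[0,0,0],"gripper":255},
  ],
)

```text
time: 31.1
position: [0.5691, 0.2015, 0.0998]
tool_rot: [0.707, -0.019, 0.707, 0.019]
wrist_force: [1.1, -0.7, -1.1]
opening: 0.386
```

Request:
servo_tool(
  commands=[
    {"slide":[0,0.045,-0.0015],"dr":[0,0,0],"gripper":255},
    {"slide":[0,0.08,-0.003],"dr":[0,0,0],"gripper":255},
    {"slide":[0,0.097,-0.003],"dr":[0,0,0],"gripper":255},
    {"slide":[0,0.097,-0.003],"dr":[0,0,0],"gripper":255},
    {"slide":[0,0.097,-0.003],"dr":[0,0,0],"gripper":255},
  ],
)

```text
time: 31.6
position: [0.5614, 0.2957, 0.0996]
tool_rot: [0.707, -0.02, 0.707, 0.019]
wrist_force: [0.4, -0.4, -0.1]
opening: 0.389
```

```bash
python3 d.py .5616 .2974 .0155
```

```text
31.6 [0.5614 0.2957 0.0996] F [ 0.4016 -0.4351 -0.104 ] op 0.38892977687687397
[0.0841 0.0018 0.0003] [ 0.0199 -0.028   0.0628]
```

Request:
servo_tool(
  commands=[
    {"slide":[0.015,0.001,0],"dr":[0,0,0],"gripper":255},
    {"slide":[0.033,0.001,0],"dr":[0,0,0],"gripper":255},
    {"slide":[0.051,0.001,0],"dr":[0,0,0],"gripper":255},
    {"slide":[0.066,0.001,0],"dr":[0,0,0],"gripper":255},
    {"slide":[0.076,0.001,0],"dr":[0,0,0],"gripper":255},
  ],
)

```text
time: 32.1
position: [0.5608, 0.2959, 0.0215]
tool_rot: [0.706, -0.019, 0.708, 0.018]
wrist_force: [0.1, -0.7, 0.0]
opening: 0.387
```

Request:
servo_tool(
  commands=[
    {"slide":[0.005,0,0],"dr":[0,0,0],"gripper":255},
    {"slide":[0.008,0,0],"dr":[0,0,0],"gripper":255},
    {"slide":[0.008,0,0],"dr":[0,0,0],"gripper":255},
    {"slide":[0.008,0,0],"dr":[0,0,0],"gripper":255},
  ],
)

```text
time: 32.5
position: [0.5618, 0.2977, 0.0169]
tool_rot: [0.707, -0.019, 0.706, 0.019]
wrist_force: [-0.3, -0.8, -0.6]
opening: 0.384
```

```bash
python3 wtop.py w_w3; python3 d.py .5616 .2974 .0115
python3 - <<'E'
from h import *
im=np.load("w_w3.npz")["im"]
cv2.imwrite("pics/z7.png",cv2.resize(im[215:315,255:400,::-1],None,fx=5,fy=5,interpolation=cv2.INTER_CUBIC))
E
```

```text
32.5 [0.5618 0.2977 0.0169] 0.3836901876656166
32.55 [0.5618 0.2977 0.0169] F [-0.6343 -0.2773  0.424 ] op 0.3814129384291376
[ 0.0054 -0.0003 -0.0002] [ 0.0219  0.0856 -0.0322]
```

View pics/z7.png

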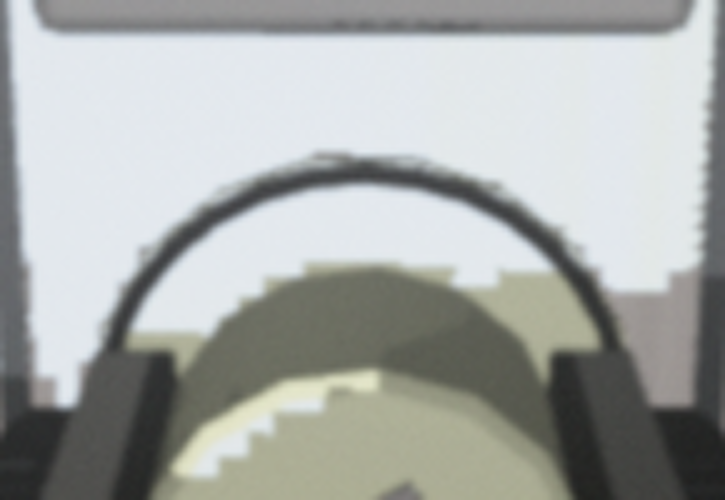

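Run:
```python
from h import *
np.set_printoptions(precision=4,suppress=True)
d=np.load("w_w3.npz");K,T=d["K"],d["T"]
a=ray((326,248.),K,T,.01);b=ray((328,268.3),K,T,.0154);print("ring cen y",a[1]-.025,"spec cen y",b[1]-.0178,a,b)
```

```text
ring cen y 0.2962993995720289 spec cen y 0.29591246234270174 [0.5589 0.3213 0.01  ] [0.5602 0.3137 0.0154]
```

Request:
servo_tool(
  commands=[
    {"slide":[0.0015,0,0],"dr":[0,0,0],"gripper":255},
    {"slide":[0.003,0,0],"dr":[0,0,0],"gripper":255},
    {"slide":[0.0045,0,-0.0002],"dr":[0,0,0],"gripper":255},
    {"slide":[0.0053,0,-0.0002],"dr":[0,0,0],"gripper":255},
    {"slide":[0.0053,0,-0.0002],"dr":[0,0,0],"gripper":255},
  ],
)

```text
time: 33.05
position: [0.5612, 0.2975, 0.0114]
tool_rot: [0.707, -0.019, 0.707, 0.019]
wrist_force: [-2.4, -0.5, 3.9]
opening: 0.386
```

Same offset as orange, which came out well, so I release and retreat upward, clear of everything.

Request:
servo_tool(
  commands=[
    {"slide":[0,0,0],"dr":[0,0,0],"gripper":255},
    {"slide":[0,0,0],"dr":[0,0,0],"gripper":0},
    {"slide":[0,0,0],"dr":[0,0,0],"gripper":0},
    {"slide":[0,0,0],"dr":[0,0,0],"gripper":0},
    {"slide":[0,0,0],"dr":[0,0,0],"gripper":0},
  ],
)

```text
time: 33.55
position: [0.561, 0.2973, 0.0102]
tool_rot: [0.707, -0.019, 0.707, 0.019]
wrist_force: [0.0, -0.4, 0.2]
opening: 0.997
```

Request:
servo_tool(
  commands=[
    {"slide":[-0.015,0,0],"dr":[0,0,0],"gripper":0},
    {"slide":[-0.04,0,0],"dr":[0,0,0],"gripper":0},
    {"slide":[-0.07,0,0],"dr":[0,0,0],"gripper":0},
    {"slide":[-0.11,0,0],"dr":[0,0,0],"gripper":0},
    {"slide":[-0.15,0,0],"dr":[0,0,0],"gripper":0},
  ],
)

```text
time: 34.05
position: [0.5608, 0.2973, 0.163]
tool_rot: [0.707, -0.019, 0.707, 0.019]
wrist_force: [-0.3, 0.8, 0.8]
opening: 0.999
```

Request:
servo_tool(
  commands=[
    {"slide":[-0.03,0.02,-0.04],"dr":[0,0,0],"gripper":0},
    {"slide":[-0.06,0.04,-0.08],"dr":[0,0,0],"gripper":0},
    {"slide":[-0.08,0.06,-0.12],"dr":[0,0,0],"gripper":0},
    {"slide":[-0.08,0.08,-0.16],"dr":[0,0,0],"gripper":0},
    {"slide":[-0.08,0.09,-0.18],"dr":[0,0,0],"gripper":0},
  ],
)

```text
time: 34.55
position: [0.3737, 0.379, 0.2444]
tool_rot: [0.708, -0.019, 0.706, 0.022]
wrist_force: [-0.3, -1.0, 0.5]
opening: 1.001
```

Request:
servo_tool(
  commands=[
    {"slide":[0,0,0],"dr":[0,0,0],"gripper":0},
    {"slide":[0,0,0],"dr":[0,0,0],"gripper":0},
    {"slide":[0,0,0],"dr":[0,0,0],"gripper":0},
  ],
)

```text
time: 34.85
position: [0.3773, 0.377, 0.2409]
tool_rot: [0.707, -0.019, 0.707, 0.019]
wrist_force: [1.3, -0.9, -0.4]
opening: 0.999
```

Run:
```python
from h import *
from rig import camera,readout
np.set_printoptions(precision=4,suppress=True)
print(readout.read_state()["position"])
c=camera("top");K,T=c["K"],c["T"];a=c["color"]
cv2.imwrite("pics/top9.png",a[:,:,::-1])
cv2.imwrite("pics/top9z.png",cv2.resize(a[235:295,125:315,::-1],None,fx=4,fy=4,interpolation=cv2.INTER_CUBIC))
s=camera("scene")["color"];cv2.imwrite("pics/scene9.png",s[:,:,::-1])
M=masks(a)
for n,(u0,u1) in dict(green=(250,290),orange=(185,222)).items():
    m=M[n].astype(np.uint8)*255;m[:,:u0]=0;m[:,u1:]=0
    cs=cv2.findContours(m,cv2.RETR_EXTERNAL,cv2.CHAIN_APPROX_NONE)[0]
    if cs: cc=max(cs,key=cv2.contourArea);e=cv2.fitEllipse(cc);print(n,e[:2],ray(e[0],K,T,.01+H[n]))
b0=cv2.imread("pics/top0.png");print("bottle diff",cv2.absdiff(b0[150:190,280:315],a[150:190,280:315,::-1].copy()).max())
```

```text
[0.3773 0.377  0.2409]
green ((270.9756164550781, 260.40411376953125), (16.041229248046875, 16.40970802307129)) [0.5734 0.073  0.064 ]
orange ((199.14886474609375, 263.9397888183594), (15.458395957946777, 16.42390251159668)) [0.5652 0.2225 0.044 ]
bottle diff 7
```

View pics/top9z.png

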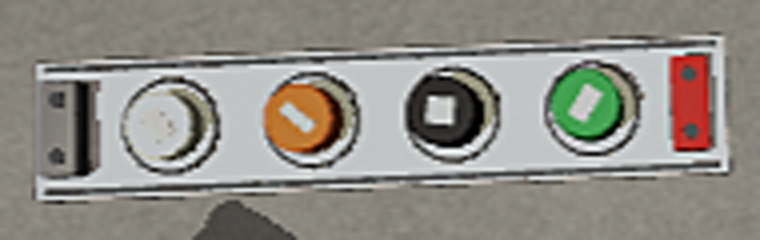

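View pics/scene9.png

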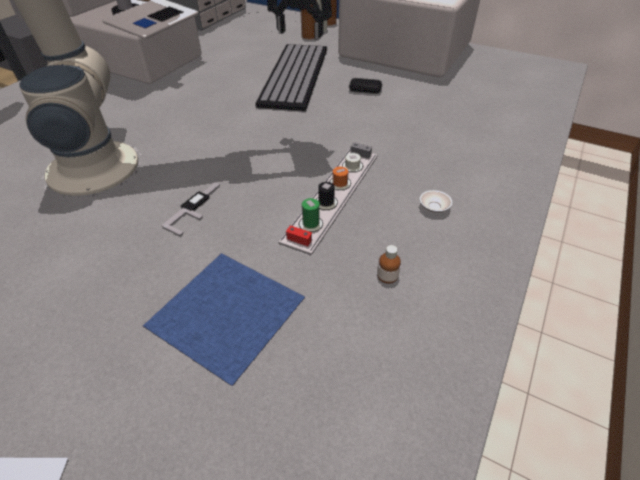

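Run:
```python
from h import *
from rig import camera
np.set_printoptions(precision=4,suppress=True)
c=camera("top");K,T=c["K"],c["T"];a=c["color"]
print("white exp px",proj((.5614,.2974,.034),K,T), "mark px",proj((.5614,.2974,.01),K,T),"meas~",ray((165.1,266.1),K,T,.034))
cv2.imwrite("pics/ww.png",cv2.resize(a[250:282,150:185,::-1],None,fx=16,fy=16,interpolation=cv2.INTER_CUBIC))
```

```text
white exp px [164.0149 265.5208] mark px [167.2185 266.0574] meas~ [0.5602 0.2951 0.034 ]
```

View pics/ww.png

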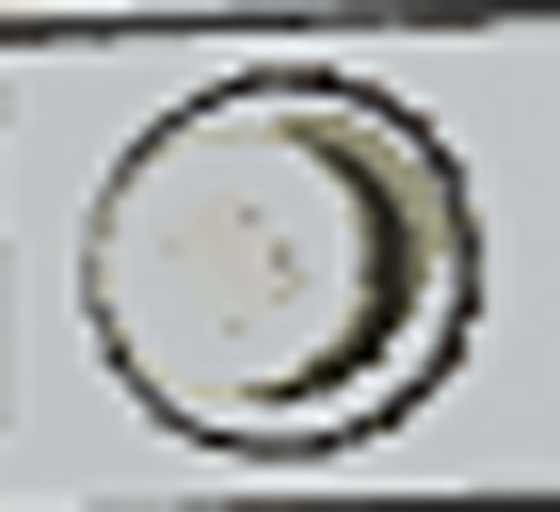

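White's top is at pixel (164.0, 265.9), against (164.0, 265.5) expected for a centred specimen, an error under 1 mm. All four are in place, so I hand the job in.

```bash
python3 -c "
from rig import bot
print(bot.finish_job())"
```

```text
the job is handed in; nothing more can be done
None
```

The four specimens are lined up on the feed rail from the red block to the grey block: green (54 mm), black (44 mm), orange (34 mm), white (24 mm). All four stand upright, polished faces up and released. The arm stood clear of everything when I handed the job in, at about 35 s of the 96 s allowed.

- **Centring:** after release, the top camera put each specimen within about 1 mm of its mark. Black was last measured before orange and white went down.
- **Green was redone:** my first placing was about 2 mm off towards the red block, so I re-gripped it and moved it 2 mm. It then read (0.5734, 0.0730) against its mark at (0.5736, 0.0728). The wrist picture's gap suggested it may still be up to about 1 mm off.
- **Where the views disagreed:** the wrist and top cameras differed by 1–3 mm on the taller specimens. I went by the top camera and by the gap to the printed ring.
- **Bottle and forces:** the amber bottle did not move (its image patch was essentially unchanged). Wrist force readings stayed under about 8 N.

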